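Pack the apothecary's carrying tray

TASK

Pack the carrying tray: stand each of the three blue-banded jars upright, set down gently, in the compartment whose floor pad has the colour of its lid, and pull the tally board up out of the gap between the two dark green boxes and stand it, same end up, in the middle of the tray's narrow end bay. The two green-banded jars do not belong: leave them standing where they are.

Things in the scene. Friction and masses are not known exactly. Their poses are not given: they have to be found in the camera images.
- tray: Fixed light-wood carrying tray, 94 mm (its x) by 304 mm (its y), brass corners. Origin: centre of its underside, on the table; z up. Floor 6 mm thick, walls 5 mm. In a row along its y lie three open compartments 84 x 84 mm with walls 35 mm high (tops above the table), centred at y = -73, +16 and +105 mm, and at its -y end one narrow bay, 84 mm (x) by 27 mm (y) inside, walls 55 mm high, centred at x = 0, y = -133.5 mm.
- pad_red: Red floor pad, 74 x 74 x 3 mm, fixed on the floor of one of the tray's three compartments, at its centre (which one changes). Origin: centre of its underside, 6 mm above the table; its top is 9 mm above the table. Axes parallel to the tray's.
- pad_yellow: Yellow floor pad, 74 x 74 x 3 mm, fixed on the floor of one of the tray's three compartments, at its centre (which one changes). Origin: centre of its underside, 6 mm above the table; its top is 9 mm above the table. Axes parallel to the tray's.
- pad_white: White floor pad, 74 x 74 x 3 mm, fixed on the floor of one of the tray's three compartments, at its centre (which one changes). Origin: centre of its underside, 6 mm above the table; its top is 9 mm above the table. Axes parallel to the tray's.
- jar_red: White ceramic jar with blue bands and a red lid, standing on the table; belongs in the tray. Height 108 mm: foot 50 mm across, cylindrical body 52 mm across from 15 to 85 mm up (the place to grip), then a blue shoulder ring 49 mm across, then a red lid 32 mm across with a small red knob, 12 mm across, at the very top. Origin: centre of the foot's underside; z up along the jar. About 0.28 kg.
- jar_yellow: White ceramic jar with blue bands and a yellow lid, standing on the table; belongs in the tray. Height 108 mm: foot 50 mm across, cylindrical body 52 mm across from 15 to 85 mm up (the place to grip), then a blue shoulder ring 49 mm across, then a yellow lid 32 mm across with a small yellow knob, 12 mm across, at the very top. Origin: centre of the foot's underside; z up along the jar. About 0.28 kg.
- jar_white: White ceramic jar with blue bands and a white lid, standing on the table; belongs in the tray. Height 108 mm: foot 50 mm across, cylindrical body 52 mm across from 15 to 85 mm up (the place to grip), then a blue shoulder ring 49 mm across, then a white lid 32 mm across with a small white knob, 12 mm across, at the very top. Origin: centre of the foot's underside; z up along the jar. About 0.28 kg.
- green_jar_red: Look-alike: white ceramic jar with green bands and a red lid, standing on the table; does not belong in the tray. Height 108 mm: foot 50 mm across, cylindrical body 52 mm across from 15 to 85 mm up (the place to grip), then a green shoulder ring 49 mm across, then a red lid 32 mm across with a small red knob, 12 mm across, at the very top. Origin: centre of the foot's underside; z up along the jar. About 0.28 kg.
- green_jar_white: Look-alike: white ceramic jar with green bands and a white lid, standing on the table; does not belong in the tray. Height 108 mm: foot 50 mm across, cylindrical body 52 mm across from 15 to 85 mm up (the place to grip), then a green shoulder ring 49 mm across, then a white lid 32 mm across with a small white knob, 12 mm across, at the very top. Origin: centre of the foot's underside; z up along the jar. About 0.28 kg.
- tally: Pale boxwood tally board, 60 mm wide (its x), 10 mm thick (its y), 95 mm tall (its z, up), 0.06 kg. Origin: centre of its bottom edge. It stands upright in a 13 mm gap between two fixed dark green stock boxes (each 80 mm along the board's x, 50 mm along its y), bottom 6 mm above the table; the box tops are 60 mm above the table, so the upper 41 mm of the board stick out.
Mind the look-alikes: they are no part of the job. What is shaped like the jar_red but pink is not meant. What is shaped like the jar_white but orange is not meant.

How it is judged:
At the end, for the whole second after the job is handed in: Each blue-banded jar stands upright (0.15 rad) within 25 mm of the centre of the pad of its lid's colour; the tally stands same end up (lean under 0.45 rad) on the narrow bay's floor, within 20 mm of its middle along it; green-banded jars upright, moved under 30 mm; all at rest (horizontal distance between jar_red and pad_red below 0.025 m and z of jar_red in the frame of pad_red between -0.005 and 0.012 m and angle between each of jar_red, jar_yellow, jar_white, green_jar_red, green_jar_white's own z axis and vertical below 0.15 rad and horizontal distance between jar_yellow and pad_yellow below 0.025 m and z of jar_yellow in the frame of pad_yellow between -0.005 and 0.012 m and horizontal distance between jar_white and pad_white below 0.025 m and z of jar_white in the frame of pad_white between -0.005 and 0.012 m and y of tally in the frame of tray between -0.1475 and -0.1195 m and x of tally in the frame of tray between -0.02 and 0.02 m and z of tally in the frame of tray between 0 and 0.016 m and angle between tally's own z axis and vertical below 0.45 rad and linear speed of each of jar_red, jar_yellow, jar_white, tally below 0.02 m/s and angular speed of each of jar_red, jar_yellow, jar_white, tally below 0.2 rad/s and distance of each of green_jar_red, green_jar_white from where it was at the start of the episode below 0.03 m); the robot touches nothing.
It fails at once if a green-banded jar is shifted by more than 30 mm or tipped (distance of any of green_jar_red, green_jar_white from where it was at the start of the episode above 0.03 m or angle between any of green_jar_red, green_jar_white's own z axis and vertical above 0.3 rad).
It fails at once if a jar is dropped or slammed on to a pad (over 80 N) (contact force between any of jar_red, jar_yellow, jar_white and pad_red above 80 N or contact force between any of jar_red, jar_yellow, jar_white and pad_yellow above 80 N or contact force between any of jar_red, jar_yellow, jar_white and pad_white above 80 N).
It also fails if it takes over 102 s, if anything falls off the work surface, if the arm or the gripper's body presses on something with over 40 N, if the wrist force passes 120 N, or if a joint passes its speed limit or range.

ROBOT

A 7-joint arm with a two-finger parallel gripper is mounted at the origin on the work surface. World frame = base frame: x ahead of the robot, y to its left, z up, the work surface at z = 0. Lengths are in m, angles in rad, forces in N, time in s.
With the tool pointing down it reaches from about 0.4 to 0.85 m from the base axis. Payload 4.5 kg.
Tool frame: the origin (TCP) lies on the centre line of the jaws, within the pads' length; the fingertips stand 11 mm ahead of it and the grasp point (between the pads) lies 8 mm behind it; z points along the fingers, x is the direction in which the jaws open and shut, and the axes are right-handed (so a half turn about z gives the same grasp; the last joint's range is limited). The gripper opens to 88 mm and grips with 3 to 60 N. Pads are 18 mm wide; open, the fingers measure 123 mm over their backs; the gripper's body (75 mm by 187 mm) begins 45 mm behind the grasp point.
Start: joints at [-1.306, 0.689, -0.195, 1.565, 0.157, 0.902, -0.215], TCP at [0.143, 0.608, 0.25] pointing down, gripper open.
Joint ranges: [-3.01, 3.01], [-0.46, 2.08], [-1.47, 1.51], [0.13, 2.56], [-1, 4.14], [0.04, 2.09], [-2.66, 2.66]. Speed limits (rad/s): [2.57, 2.57, 3.14, 3.14, 3.14, 3.14, 3.14].

INTERFACE

Orientations are given as a unit quaternion [x, y, z, w].
In Python, from plant import r, vision, order, nets gives the robot as it stands.
- The arm moves only by the tool send_rows, never from a script. Its argument "series" is a list of rows, each an object with "delta_pos": the shift along the tool's x, y, z in cm, a list of three; "turn": the turn about the tool's z in degrees; "jaw": the closure, from 0 (fully open) to 1 (shut). In form: [{"delta_pos": [x, y, z], "turn": turn, "jaw": jaw}, ...]. A call has 1 to 8 rows; each row is the pose to reach, as a shift and turn from the pose commanded when the call began, along the tool's axes at that moment; what a row does not reach only later rows make up. A row lasts 1/12 s, in which the tool goes at most 41.7 mm and 7.16 degrees, less where a joint would pass 70% of its speed; a pose out of reach is approached as far as the arm can. A call with a gripper value outside its range is refused whole. The fingers move at their own pace and stop on an object; "force" is the grip in N (left out, the last holds). Time passes only in rows, so rows that repeat a pose let the fingers close. It gives the time, the measured TCP pose, the force and the opening at its end, in the units of the state.
- r.get_state(): the state, without advancing time (a new reading comes with each control period).
- vision.snapshot(name): name is "side" or "top" or "wrist"; returns the picture (384x512x3 uint8, blue, green, red); there is no depth.
- vision.camera_params(name): a dict with "intrinsics" (3x3 intrinsics, pixels), "extrinsics" (4x4, takes a point from world to camera coordinates). Camera axes: x right, y down, z forward; pixel columns grow to the right and rows downward; lengths in m; the calibration is good to about 2 mm. A picture is of the moment at which its call begins: read the wrist's pose just before it. camera_params takes no time and is no camera call; for the wrist camera it gives the pose at the moment of the call.
- order.finish_job(): hands the job in, once; it reports no verdict.
Trained networks look in the newest picture that a camera, given by its name, has taken for a name from the list of things; names that differ only in an ending like _2 or _b are one class to them, and where a whole thing is asked for, a point or a joint stands for the part that bears it (a point fixed in the world has none). Each returns a list of dicts, best first, with "score" (0 to 1); they miss things now and then, are a little off and sometimes report something else, mostly with a low value. They report only what shows in the picture. A call takes as long as a camera call. They do not tell look-alikes from the thing itself.
- nets.boxes_of(camera, label): "location" ([row, column] as shares, 0 to 1, of the picture: columns of its width, rows of its height, amid what is visible of it).
- nets.trace(camera, label): "region" (384x512 bool, what is visible of it) and "location" ([row, column] as shares, 0 to 1, of the picture: columns of its width, rows of its height, amid what is visible of it).
The state is a dict: "clock": time; "q": joint angles; "qd": joint speeds; "joint_torque": joint torques, N m; "tool_pos": TCP position; "eef_rot": TCP orientation; "contact_force": force on the tool from outside, world axes, zero at the start; "moment": the same for the moment, N m; "opening": opening from 0.0 (shut) to 1.0 (fully open).
Only numpy, scipy, OpenCV 4.12 (cv2) and the standard library are available. Lean on these libraries where they do the work, as an engineer would, in place of code of your own. Each camera call takes 0.05 s, during which the arm holds its last target.

## Working session

There is one attempt and no reset: what is moved stays moved. The work goes in short steps, Python scripts to look and compute and a tool call to move; the robot and the scene stay as the last step left them, time stands still between calls to the robot, and variables do not carry over. Pictures are saved under pics/ and viewed, and the job is handed in when it is done.

Besides the shell and the picture viewer there is one more tool, called after ">>>" by a JSON object that holds its "api" and its "payload". send_rows: Moves the arm, as the interface text tells. Its arguments: {"type":"object","properties":{"series":{"type":"array"},"force":{"type":"number"}},"required":["series"]}

```bash
ls -a; mkdir -p pics
python3 - <<'E'
from plant import r, vision, order, nets
import cv2
print(r.get_state())
for n in ["top","side","wrist"]:
    im=vision.snapshot(n); cv2.imwrite(f"pics/{n}0.png",im)
    p=vision.camera_params(n); print(n,p)
E
```

```text
.
..
pics
{'clock': 0.0, 'q': array([-1.30624387,  0.68997541, -0.19454903,  1.56631593,  0.15730084,
        0.90251486, -0.21512892]), 'qd': array([-0.00122743, -0.00100802, -0.00010995,  0.00061995, -0.00078254,
        0.00056995, -0.00032395]), 'joint_torque': array([-1.65050124e-04, -5.27565622e+01, -1.26734074e+00, -1.53430510e+01,
       -5.27348800e-02,  6.38929603e-03,  1.70466546e-04]), 'tool_pos': array([0.14283482, 0.60783915, 0.24892375]), 'eef_rot': array([ 7.83783004e-01,  6.21034118e-01, -6.76685682e-04,  6.08106774e-04]), 'contact_force': array([-0.75340539,  0.51678858,  0.24707418]), 'moment': array([-0.05605078,  0.00208254,  0.03380751]), 'opening': 1.0036569330160856}
top {'intrinsics': array([[420.34228772,   0.        , 254.46139215],
       [  0.        , 420.34228772, 183.06183028],
       [  0.        ,   0.        ,   1.        ]]), 'extrinsics': array([[ 0.02864934, -0.99948649,  0.01435147, -0.03513067],
       [-0.99667819, -0.02965794, -0.07584844,  0.48903704],
       [ 0.07623512, -0.01213079, -0.99701607,  1.02057696],
       [ 0.        ,  0.     
[... 300 characters left out ...]
578, -0.68306835, -0.6416846 ,  0.18116743],
       [ 0.29596181,  0.56936673, -0.76696032,  0.89599928],
       [ 0.        ,  0.        ,  0.        ,  1.        ]])}
wrist {'intrinsics': array([[307.95865123,   0.        , 254.8985478 ],
       [  0.        , 307.95865123, 189.19254465],
       [  0.        ,   0.        ,   1.        ]]), 'extrinsics': array([[ 2.28609785e-01,  9.73517741e-01, -8.79527221e-04,
        -6.24405704e-01],
       [ 9.23600318e-01, -2.16601985e-01,  3.16300541e-01,
        -4.40532082e-02],
       [ 3.07733681e-01, -7.31217304e-02, -9.48658629e-01,
         3.89467249e-01],
       [ 0.00000000e+00,  0.00000000e+00,  0.00000000e+00,
         1.00000000e+00]])}
```

View pics/top0.png

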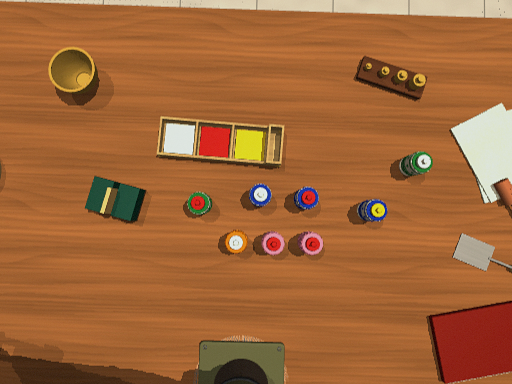

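View pics/side0.png

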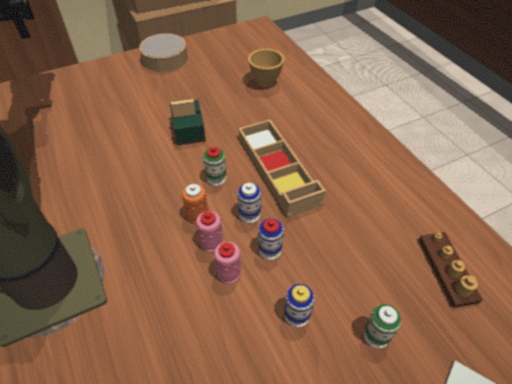

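View pics/wrist0.png

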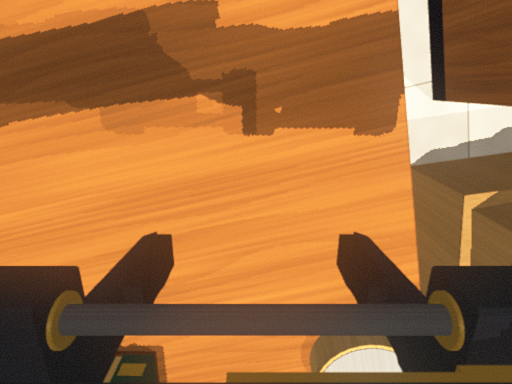

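```bash
cat > h.py <<'E'
from plant import r, vision, order, nets
import cv2, numpy as np
from scipy.spatial.transform import Rotation as R
def proj(c,P):
    p=vision.camera_params(c);E=p['extrinsics'];q=E[:3,:3]@np.asarray(P,float).T.reshape(3,-1)+E[:3,3:4];q=p['intrinsics']@q;return (q[:2]/q[2]).T
def ray(c,u,v):
    p=vision.camera_params(c);E=p['extrinsics'];d=E[:3,:3].T@np.linalg.inv(p['intrinsics'])@[u,v,1];o=-E[:3,:3].T@E[:3,3];return o,d
def atz(c,u,v,z):
    o,d=ray(c,u,v);return o+d*(z-o[2])/d[2]
def go(x,y,z,ang=None,s=None):
    "needed shift in tool axes (cm), turn deg; ang = desired world yaw of tool x axis (mod 180)"
    s=s or r.get_state();M=R.from_quat(s['eef_rot']).as_matrix()
    d=M.T@(np.array([x,y,z])-s['tool_pos'])*100
    yaw=np.degrees(np.arctan2(M[1,0],M[0,0]))
    t=None
    if ang is not None: t=-((ang-yaw+90)%180-90)   # tool z down: +turn = -world yaw
    print('delta cm',d.round(2),'turn',t,'yaw',yaw.round(2),'q7',s['q'][6].round(2),'clk',s['clock'])
E
python3 - <<'E'
from h import *
im=cv2.imread('pics/top0.png')
cv2.imwrite('pics/z1.png',cv2.resize(im[110:270,150:310],None,fx=4.5,fy=3.75*1.2/1.0*0+4.5/1.25,interpolation=3)[:600])
cv2.imwrite('pics/z2.png',cv2.resize(im[140:260,60:220],None,fx=5,fy=5,interpolation=3))
cv2.imwrite('pics/z3.png',cv2.resize(im[140:260,290:450],None,fx=5,fy=5,interpolation=3))
for c in ('top','side'):
  vision.snapshot(c)
  for l in ['jar_red','jar_yellow','jar_white','green_jar_red','green_jar_white','tally','tray','pad_red','pad_white','pad_yellow']:
    print(c,l,[(round(d['score'],2),round(d['location'][1]*512,1),round(d['location'][0]*384,1)) for d in nets.boxes_of(c,l)][:4])
E
```

```text
top jar_red [(0.83, 312.5, 245.2), (0.78, 306.2, 200.4), (0.65, 274.1, 241.7)]
top jar_yellow [(0.93, 372.9, 207.2)]
top jar_white [(0.74, 235.8, 242.9), (0.62, 260.5, 195.8)]
top green_jar_red [(0.76, 198.1, 199.1)]
top green_jar_white [(0.84, 415.4, 164.0)]
top tally [(0.61, 108.5, 199.8)]
top tray [(0.73, 232.7, 140.8), (0.31, 258.8, 196.9)]
top pad_red [(0.68, 217.4, 144.7)]
top pad_white [(0.7, 181.9, 139.3)]
top pad_yellow [(0.89, 251.7, 141.2)]
side jar_red [(0.98, 206.4, 227.5), (0.95, 270.5, 236.3), (0.73, 224.9, 262.7)]
side jar_yellow [(0.92, 296.9, 306.6)]
side jar_white [(0.83, 247.0, 201.8), (0.8, 193.0, 203.1)]
side green_jar_red [(0.66, 214.6, 166.1)]
side green_jar_white [(0.69, 378.9, 327.9), (0.28, 269.9, 237.3)]
side tally [(0.89, 183.8, 107.3)]
side tray [(0.56, 285.5, 171.6)]
side pad_red [(0.69, 274.7, 163.5)]
side pad_white []
side pad_yellow [(0.72, 286.7, 182.5)]
```

View pics/z1.png

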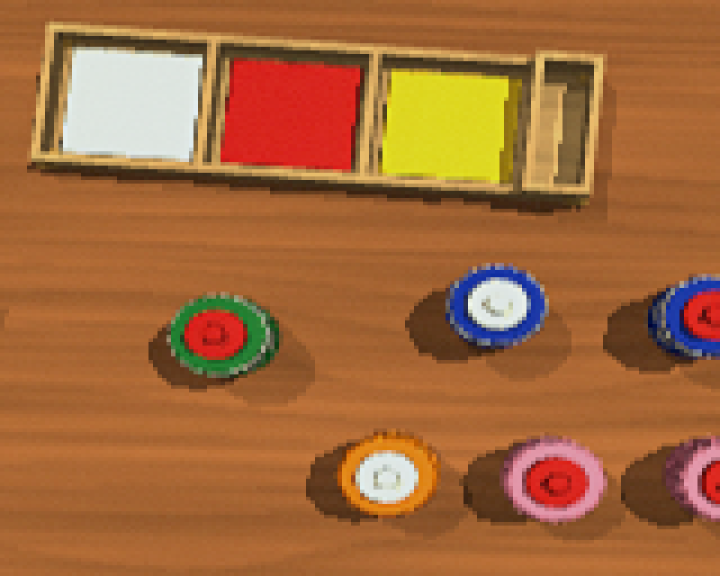

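View pics/z2.png

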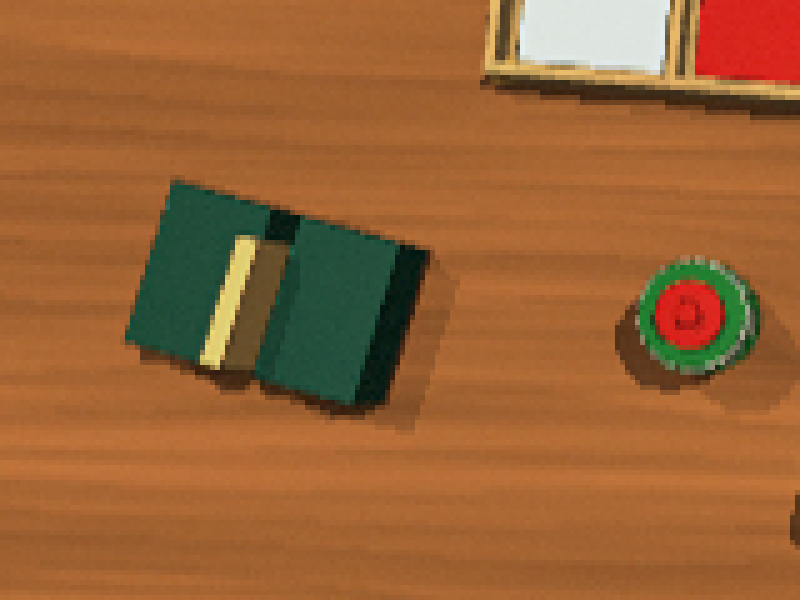

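View pics/z3.png

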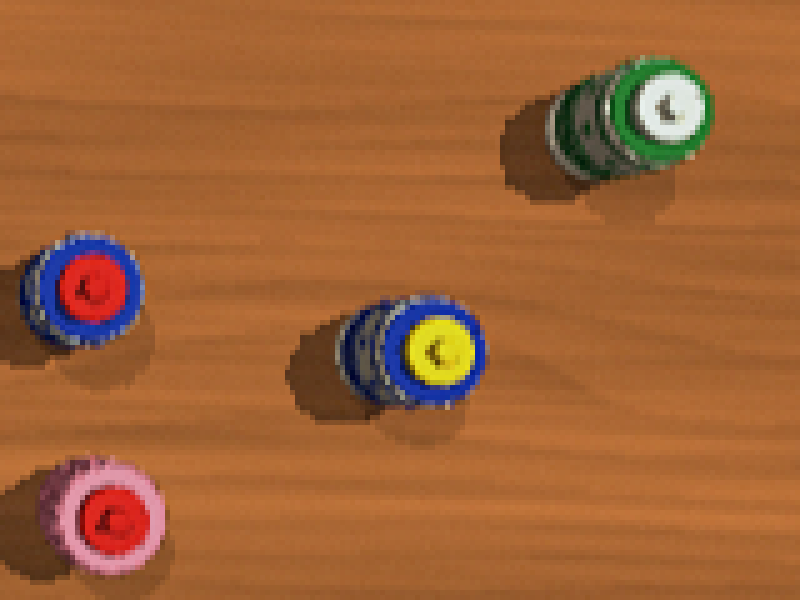

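```bash
cat > fit.py <<'E'
from h import *
from scipy.optimize import least_squares
im=cv2.imread('pics/top0.png');si=cv2.imread('pics/side0.png')
def cen(img,u,v,col,rad=12):
    hsv=cv2.cvtColor(img,cv2.COLOR_BGR2HSV).astype(int);H,S,V=hsv[...,0],hsv[...,1],hsv[...,2]
    m={'r':((H<8)|(H>172))&(S>150)&(V>110),'y':(H>20)&(H<35)&(S>150)&(V>110),'w':(S<60)&(V>120)}[col].astype(np.uint8)
    n,lab,st,ce=cv2.connectedComponentsWithStats(m)
    k=[i for i in range(1,n) if np.hypot(*(ce[i]-[u,v]))<rad and st[i,4]>30]
    return [(ce[i].round(1),st[i,4]) for i in k]
J={'red':((308.6,197.6),(270,226),'r'),'yellow':((378,210.4),(300,292),'y'),'white':((260.4,194.4),(249,187),'w'),'gred':((199,203),(213,152),'r'),'gwhite':((424,161.4),(388,314),'w')}
for k,(t,s,c) in J.items():
    a=cen(im,*t,c);b=cen(si,*s,c,14);print(k,a,b)
    if a:
        pt=atz('top',*a[0][0],.098);print('   top@.098',pt.round(4))
        print('   side reproj of (.098)',proj('side',pt).round(1),'foot top',proj('top',[*pt[:2],0]).round(1))
def rig(p,P):
    c,s=np.cos(p[2]),np.sin(p[2]);P=np.asarray(P,float)
    return np.c_[c*P[:,0]-s*P[:,1]+p[0],s*P[:,0]+c*P[:,1]+p[1],P[:,2]]
z1=lambda a:np.array(a)/[4.5,3.6]+[150,110]
z2=lambda a:np.array(a)/5+[60,140]
W=.047;L=.152
TP=[[W,L,.035],[-W,L,.035],[W,-L,.055],[-W,-L,.055],[W,-.115,.055],[-W,-.115,.055]]
TU=z1([[48,25],[31,160],[606,56],[592,192],[534,52],[521,190]])
f=lambda p:(proj('top',rig(p,TP))-TU).ravel()
t=least_squares(f,[.55,.0,0]);print('tray',t.x,np.degrees(t.x[2]),t.fun.round(1))
for y in(-.073,.016,.105):print('pad px',proj('top',rig(t.x,[[0,y,.009]])).round(1), rig(t.x,[[0,y,.009]]).round(4))
for (u,v,c) in [(180,139,'w'),(214,142,'r'),(249,145,'y')]:print(cen(im,u,v,c))
BP=[[.04,.0565,.06],[.04,-.0565,.06],[-.04,.0565,.06],[-.04,-.0565,.06]]
BU=z2([[173,180],[399,243],[125,342],[354,404]])
g=lambda p:(proj('top',rig(p,BP))-BU).ravel()
b=least_squares(g,[.42,.3,0]);print('boxes',b.x,np.degrees(b.x[2]),b.fun.round(1))
QU=z2([[235,236],[257,239],[223,370],[200,366]])
Q=np.array([atz('top',*q,.101) for q in QU]);print('tally',Q.mean(0).round(4),np.degrees(np.arctan2(*(Q[0]+Q[1]-Q[2]-Q[3])[[1,0]])),np.linalg.norm((Q[0]+Q[1]-Q[2]-Q[3])/2))
print('tally px side',proj('side',[*Q.mean(0)[:2],.101]),proj('top',[*b.x[:2],.101]),rig(b.x,[[0,0,0]]))
np.savez('fit.npz',tray=t.x,box=b.x)
E
python3 fit.py
```

```text
red [(array([308.1, 197.1]), np.int32(136))] [(array([270.6, 225.2]), np.int32(144))]
   top@.098 [ 0.4553 -0.1432  0.098 ]
   side reproj of (.098) [[271.8 224.5]] foot top [[302.6 198.8]]
yellow [(array([377.4, 209.8]), np.int32(142))] [(array([298.2, 294.6]), np.int32(43)), (array([299.8, 293.5]), np.int32(37))]
   top@.098 [ 0.431  -0.3021  0.098 ]
   side reproj of (.098) [[301.5 292.4]] foot top [[365.5 210.3]]
white [(array([260.2, 194.1]), np.int32(153))] [(array([248.8, 188.3]), np.int32(154)), (array([253.7, 198. ]), np.int32(50))]
   top@.098 [ 0.459  -0.0337  0.098 ]
   side reproj of (.098) [[249.6 188. ]] foot top [[259.1 196. ]]
gred [(array([197.4, 202.5]), np.int32(148))] [(array([213.2, 151.4]), np.int32(105))]
   top@.098 [0.4357 0.1084 0.098 ]
   side reproj of (.098) [[214.1 151. ]] foot top [[202.1 203.7]]
gwhite [(array([423.8, 161. ]), np.int32(136))] [(array([387.9, 314.3]), np.int32(273))]
   top@.098 [ 0.5464 -0.4088  0.098 ]
   side reproj of (.098) [[389.3 314.3]] foot top [[407.7 165.9]]
tray [ 0.58994224  0.06553966 -0.05293313] -3.0328449200644965 [-0.2 -0.2 -0.2  0.2 -0.2 -0.2 -0.1  0.6  0.5 -0.3  0.3 -0.1]
pad px [[250.1 145. ]] [[ 0.5861 -0.0074  0.009 ]]
pad px [[214.8 142.1]] [[0.5908 0.0815 0.009 ]]
pad px [[179.5 139.1]] [[0.5955 0.1704 0.009 ]]
[(array([179. , 138.4]), np.int32(855))]
[(array([214.2, 141.3]), np.int32(852))]
[(array([249.6, 144.6]), np.int32(880))]
boxes [ 0.44053893  0.31290971 -0.23458961] -13.440994349681082 [-0.2 -0.2  0.6 -0.3 -0.5  0.2  0.1  0.3]
tally [0.4341 0.3147 0.101 ] -11.658743084627643 0.06054983426752076
tally px side [[182.40318025 101.75363737]] [[106.71059764 197.677406  ]] [[0.44053893 0.31290971 0.        ]]
```

Run:
```python
from h import *
go(.435,.3155,.15,77)
```

```text
delta cm [-21.84  35.13   9.97] turn -0.22177886379762413 yaw 76.78 q7 -0.22 clk 1.25
```

>>> {"api": "send_rows", "payload": {"series": [{"delta_pos":[-2.5,4,1],"turn":0,"jaw":0},{"delta_pos":[-5,8,2],"turn":0,"jaw":0},{"delta_pos":[-7,11.5,3],"turn":0,"jaw":0},{"delta_pos":[-9,14.5,4],"turn":0,"jaw":0},{"delta_pos":[-11,18,5],"turn":0,"jaw":0},{"delta_pos":[-13,21,6],"turn":0,"jaw":0},{"delta_pos":[-15,24.5,7],"turn":0,"jaw":0},{"delta_pos":[-17,27.5,8],"turn":0,"jaw":0}], "force": 20}}

```text
clock: 1.92
tool_pos: [0.3733, 0.379, 0.1696]
eef_rot: [0.784, 0.621, 0.001, -0.0]
contact_force: [0.6, 0.4, -0.2]
opening: 1.0
```

>>> {"api": "send_rows", "payload": {"series": [{"delta_pos":[-2,3,0.8],"turn":0,"jaw":0},{"delta_pos":[-4,6,1.6],"turn":0,"jaw":0},{"delta_pos":[-4.8,7.6,2],"turn":0,"jaw":0},{"delta_pos":[-4.8,7.6,2],"turn":0,"jaw":0},{"delta_pos":[-4.8,7.6,2],"turn":0,"jaw":0}]}}

```text
clock: 2.33
tool_pos: [0.4356, 0.3152, 0.1496]
eef_rot: [0.785, 0.62, 0.0, -0.0]
contact_force: [-0.2, 0.6, 0.0]
opening: 1.001
```

Run:
```python
from h import *
go(.435,.3155,.075,77)
im=vision.snapshot('wrist');cv2.imwrite('pics/w1.png',im)
print(proj('wrist',[.435,.3155,.101]), r.get_state()['tool_pos'])
```

```text
delta cm [ 0.01 -0.06  7.46] turn -0.3837458355140626 yaw 76.62 q7 0.33 clk 2.3333
[[252.90968132 220.7317697 ]] [0.43442932 0.3168118  0.14985155]
```

View pics/w1.png

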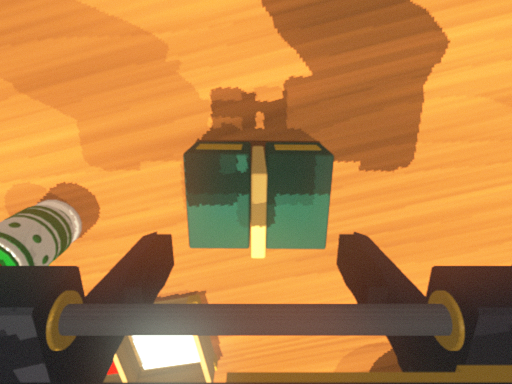

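Run:
```python
from h import *
im=cv2.imread('pics/w1.png')
import numpy as np
a=np.radians(-13);X=np.array([np.cos(a),np.sin(a)])
for s in(-.03,.03): print(s,proj('wrist',[*(np.array([.435,.3155])+s*X),.101]),proj('wrist',[*(np.array([.435,.3155])+s*X),.06]))
for s in(-.04,.04): print('box end',proj('wrist',[*(np.array([.4414,.3138])+s*X),.06]))
cv2.imwrite('pics/w1z.png',cv2.resize(im[130:270,170:350],None,fx=4,fy=4))
```

```text
-0.03 [[252.63299391 176.12183474]] [[252.92540692 160.91908469]]
0.03 [[253.16126533 261.29431845]] [[253.34833179 233.87483494]]
box end [[252.60627592 156.44706488]]
box end [[253.19034554 252.15026866]]
```

View pics/w1z.png

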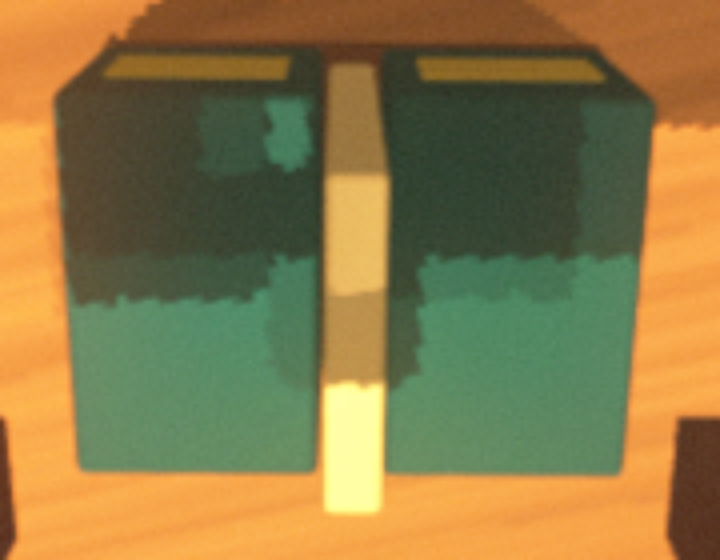

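>>> {"api": "send_rows", "payload": {"series": [{"delta_pos":[0.2,-0.1,3],"turn":0,"jaw":0},{"delta_pos":[0.2,-0.1,5.5],"turn":0,"jaw":0},{"delta_pos":[0.2,-0.1,7.0],"turn":0,"jaw":0},{"delta_pos":[0.2,-0.1,7.4],"turn":0,"jaw":0.3},{"delta_pos":[0.2,-0.1,7.4],"turn":0,"jaw":0.6},{"delta_pos":[0.2,-0.1,7.4],"turn":0,"jaw":0.7},{"delta_pos":[0.2,-0.1,7.4],"turn":0,"jaw":0.7}], "force": 20}}

```text
clock: 2.97
tool_pos: [0.4345, 0.3193, 0.0769]
eef_rot: [0.784, 0.621, 0.001, -0.0]
contact_force: [0.1, -0.3, -0.1]
opening: 0.724
```

Run:
```python
from h import *
im=vision.snapshot('wrist');cv2.imwrite('pics/w2.png',im)
s=r.get_state();print(s['tool_pos'],s['opening'],s['contact_force'])
```

```text
[0.43462548 0.3190793  0.07693897] 0.6775076579969076 [-0.83956354 -0.83900727 -0.53034497]
```

View pics/w2.png

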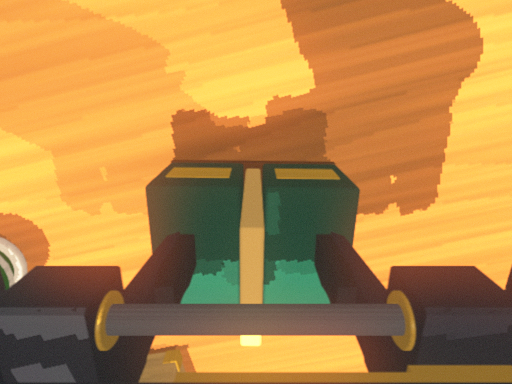

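>>> {"api": "send_rows", "payload": {"series": [{"delta_pos":[-0.15,0,0.1],"turn":0,"jaw":0.75},{"delta_pos":[-0.15,0,0.1],"turn":0,"jaw":1},{"delta_pos":[-0.15,0,0.1],"turn":0,"jaw":1},{"delta_pos":[-0.15,0,0.1],"turn":0,"jaw":1},{"delta_pos":[-0.15,0,0.1],"turn":0,"jaw":1},{"delta_pos":[-0.15,0,0.1],"turn":0,"jaw":1},{"delta_pos":[-0.15,0,0.1],"turn":0,"jaw":1},{"delta_pos":[-0.15,0,0.1],"turn":0,"jaw":1}], "force": 25}}

```text
clock: 3.68
tool_pos: [0.4339, 0.3166, 0.0746]
eef_rot: [0.784, 0.621, -0.0, -0.0]
contact_force: [1.2, -0.4, -0.3]
opening: 0.11
```

>>> {"api": "send_rows", "payload": {"series": [{"delta_pos":[0,0,0],"turn":0,"jaw":1},{"delta_pos":[0,0,0],"turn":0,"jaw":1},{"delta_pos":[0,0,0],"turn":0,"jaw":1},{"delta_pos":[0,0,0],"turn":0,"jaw":1}]}}

```text
clock: 4.02
tool_pos: [0.4339, 0.3167, 0.0747]
eef_rot: [0.784, 0.621, 0.0, -0.0]
contact_force: [0.6, 1.4, -0.7]
opening: 0.112
```

>>> {"api": "send_rows", "payload": {"series": [{"delta_pos":[0,0,-1],"turn":0,"jaw":1},{"delta_pos":[0,0,-3],"turn":0,"jaw":1},{"delta_pos":[0,0,-5.5],"turn":0,"jaw":1},{"delta_pos":[0,0,-8.5],"turn":0,"jaw":1},{"delta_pos":[0,0,-11.5],"turn":0,"jaw":1},{"delta_pos":[0,0,-13],"turn":0,"jaw":1},{"delta_pos":[0,0,-13],"turn":0,"jaw":1}]}}

```text
clock: 4.6
tool_pos: [0.4354, 0.318, 0.2087]
eef_rot: [0.784, 0.621, 0.004, -0.0]
contact_force: [-0.4, 0.9, -1.2]
opening: 0.112
```

Run:
```python
from h import *
t=np.array([.5912,.0665,-.0529]);c,s=np.cos(t[2]),np.sin(t[2])
P=t[:2]+np.array([-s*-.1335,c*-.1335]);print('bay',P)
# tally centre relative tool at grasp: tally (.435,.3155) tool .4339,.3167 
for y in(-.073,.016,.105): print(t[:2]+np.array([-s*y,c*y]))
go(*P,.20,90-3.03)
cv2.imwrite('pics/w3.png',vision.snapshot('wrist'));cv2.imwrite('pics/s3.png',vision.snapshot('side'))
```

```text
bay [ 0.58414114 -0.06681325]
[ 0.5873401  -0.00639788]
[0.59204601 0.08247762]
[0.59675191 0.17135312]
delta cm [-34.05  23.29   0.77] turn -10.211370602565381 yaw 76.76 q7 0.36 clk 4.6
```

View pics/w3.png

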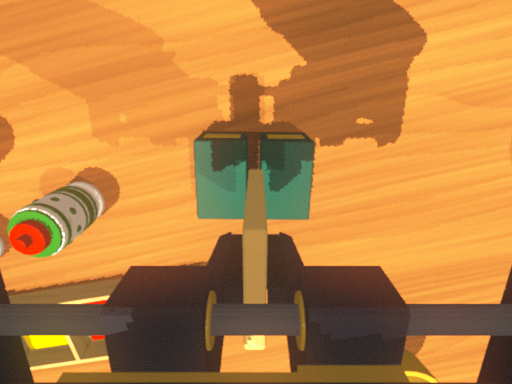

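View pics/s3.png

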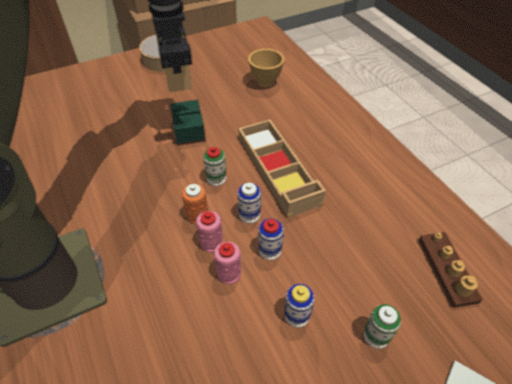

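>>> {"api": "send_rows", "payload": {"series": [{"delta_pos":[-3,2,0],"turn":-2,"jaw":1},{"delta_pos":[-6.4,4.4,0],"turn":-4,"jaw":1},{"delta_pos":[-9.8,6.7,0],"turn":-6,"jaw":1},{"delta_pos":[-13.2,9,0],"turn":-8,"jaw":1},{"delta_pos":[-16.6,11.3,0],"turn":-10,"jaw":1},{"delta_pos":[-20,13.6,0],"turn":-10.2,"jaw":1},{"delta_pos":[-23,16,0],"turn":-10.2,"jaw":1},{"delta_pos":[-26,18,0],"turn":-10.2,"jaw":1}]}}

```text
clock: 5.37
tool_pos: [0.5494, 0.0196, 0.2029]
eef_rot: [0.726, 0.688, -0.001, -0.001]
contact_force: [0.3, 0.7, -1.4]
opening: 0.111
```

Run:
```python
from h import *
go(.5841,-.0668,.18,87)
```

```text
delta cm [-8.44  3.94  2.29] turn -0.07569655670005204 yaw 86.92 q7 1.04 clk 5.3667
```

>>> {"api": "send_rows", "payload": {"series": [{"delta_pos":[-3,1.4,0.5],"turn":0,"jaw":1},{"delta_pos":[-6,2.8,1.2],"turn":0,"jaw":1},{"delta_pos":[-8.4,3.9,2.2],"turn":0,"jaw":1},{"delta_pos":[-8.4,3.9,2.2],"turn":0,"jaw":1},{"delta_pos":[-8.4,3.9,2.2],"turn":0,"jaw":1},{"delta_pos":[-8.4,3.9,2.2],"turn":0,"jaw":1}]}}

```text
clock: 5.87
tool_pos: [0.5831, -0.0624, 0.1815]
eef_rot: [0.725, 0.689, -0.001, -0.001]
contact_force: [0.4, 1.1, -1.0]
opening: 0.108
```

Run:
```python
from h import *
go(.5841,-.0668,.09,87)
cv2.imwrite('pics/w4.png',vision.snapshot('wrist'));cv2.imwrite('pics/s4.png',vision.snapshot('side')[60:300,180:440].repeat(2,0).repeat(2,1))
print(r.get_state()['tool_pos'])
```

```text
delta cm [-0.45  0.15  9.15] turn 0.03439960588781332 yaw 87.03 q7 1.19 clk 5.8667
[ 0.58363074 -0.06144543  0.18240407]
```

View pics/w4.png

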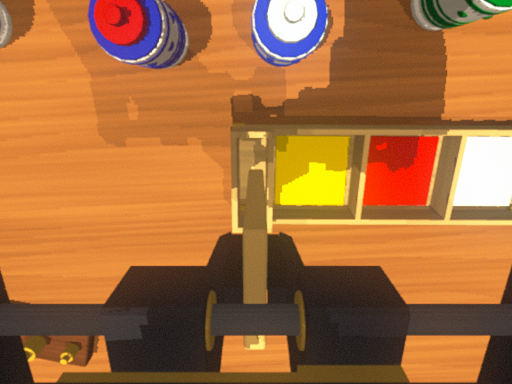

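View pics/s4.png

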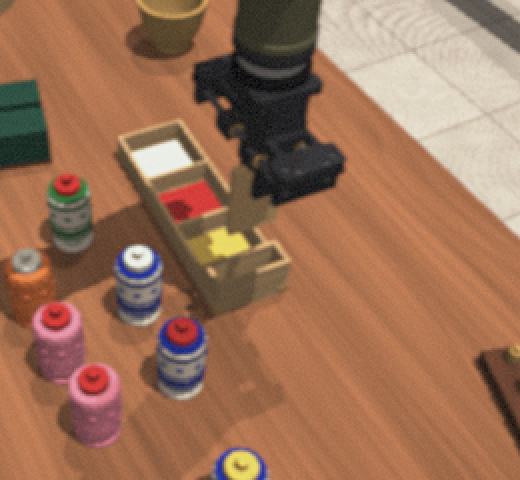

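>>> {"api": "send_rows", "payload": {"series": [{"delta_pos":[-0.3,0.15,1.5],"turn":0,"jaw":1},{"delta_pos":[-0.3,0.15,3],"turn":0,"jaw":1},{"delta_pos":[-0.3,0.15,4],"turn":0,"jaw":1},{"delta_pos":[-0.3,0.15,4.5],"turn":0,"jaw":1},{"delta_pos":[-0.3,0.15,4.5],"turn":0,"jaw":1}]}}

```text
clock: 6.38
tool_pos: [0.5847, -0.0656, 0.1368]
eef_rot: [0.725, 0.689, -0.001, -0.001]
contact_force: [0.2, -0.5, -0.4]
opening: 0.111
```

Run:
```python
from h import *
go(.5841,-.0668,.077,87)
w=vision.snapshot('wrist')
cv2.imwrite('pics/w5.png',w[90:330,150:350].repeat(2,0).repeat(2,1));cv2.imwrite('pics/s5.png',vision.snapshot('side')[100:240,240:380].repeat(4,0).repeat(4,1))
print(r.get_state()['tool_pos'])
```

```text
delta cm [-0.12 -0.04  5.98] turn 0.07081531033895772 yaw 87.07 q7 1.16 clk 6.3833
[ 0.58572375 -0.06597234  0.13803187]
```

View pics/w5.png

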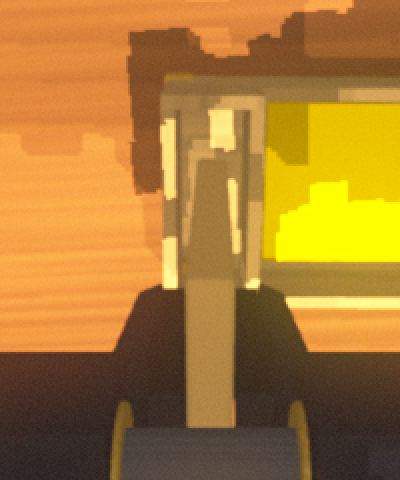

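View pics/s5.png

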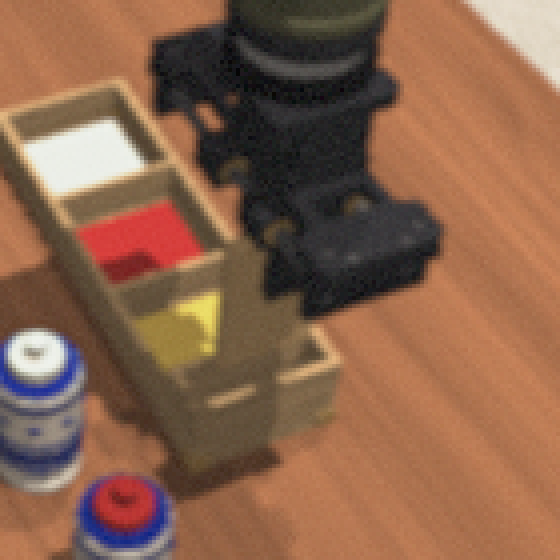

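>>> {"api": "send_rows", "payload": {"series": [{"delta_pos":[0,0,1.2],"turn":0,"jaw":1},{"delta_pos":[0,0,2.4],"turn":0,"jaw":1},{"delta_pos":[0,0,3.6],"turn":0,"jaw":1},{"delta_pos":[0,0,4.8],"turn":0,"jaw":1},{"delta_pos":[0,0,5.5],"turn":0,"jaw":1},{"delta_pos":[0,0,6.0],"turn":0,"jaw":1},{"delta_pos":[0,0,6.2],"turn":0,"jaw":1},{"delta_pos":[0,0,6.2],"turn":0,"jaw":1}]}}

```text
clock: 7.15
tool_pos: [0.5853, -0.0665, 0.0753]
eef_rot: [0.725, 0.688, -0.0, -0.0]
contact_force: [0.4, -0.1, -1.0]
opening: 0.108
```

>>> {"api": "send_rows", "payload": {"series": [{"delta_pos":[0,0,0.1],"turn":0,"jaw":1},{"delta_pos":[0,0,0.1],"turn":0,"jaw":0.85},{"delta_pos":[0,0,0.1],"turn":0,"jaw":0.75},{"delta_pos":[0,0,0.1],"turn":0,"jaw":0.65},{"delta_pos":[0,0,0.1],"turn":0,"jaw":0.6},{"delta_pos":[0,0,-1],"turn":0,"jaw":0.6},{"delta_pos":[0,0,-3],"turn":0,"jaw":0.6},{"delta_pos":[0,0,-7],"turn":0,"jaw":0.6}]}}

```text
clock: 7.82
tool_pos: [0.5829, -0.0666, 0.1438]
eef_rot: [0.725, 0.688, -0.003, -0.003]
contact_force: [0.5, -0.1, -0.1]
opening: 0.4
```

>>> {"api": "send_rows", "payload": {"series": [{"delta_pos":[0,0,-3],"turn":0,"jaw":0.4},{"delta_pos":[2,-4,-4],"turn":0,"jaw":0},{"delta_pos":[4,-8,-4],"turn":0,"jaw":0},{"delta_pos":[4,-10,-4],"turn":0,"jaw":0},{"delta_pos":[4,-10,-4],"turn":0,"jaw":0}]}}

```text
clock: 8.23
tool_pos: [0.4813, -0.0201, 0.1868]
eef_rot: [0.724, 0.69, -0.003, -0.002]
contact_force: [-0.7, -0.7, -0.3]
opening: 0.757
```

Run:
```python
from h import *
go(.459,-.0337,.2,90)
go(.459,-.0337,.2,0)
cv2.imwrite('pics/s6.png',vision.snapshot('side')[60:360,160:460].repeat(2,0).repeat(2,1));print(r.get_state()['tool_pos'])
cv2.imwrite('pics/w6.png',vision.snapshot('wrist'))
```

```text
delta cm [-1.47 -2.17 -1.31] turn -2.7613078930271513 yaw 87.24 q7 1.05 clk 8.2333
delta cm [-1.47 -2.17 -1.31] turn 87.23869210697285 yaw 87.24 q7 1.05 clk 8.2333
[ 0.48502579 -0.02090311  0.18682175]
```

View pics/s6.png

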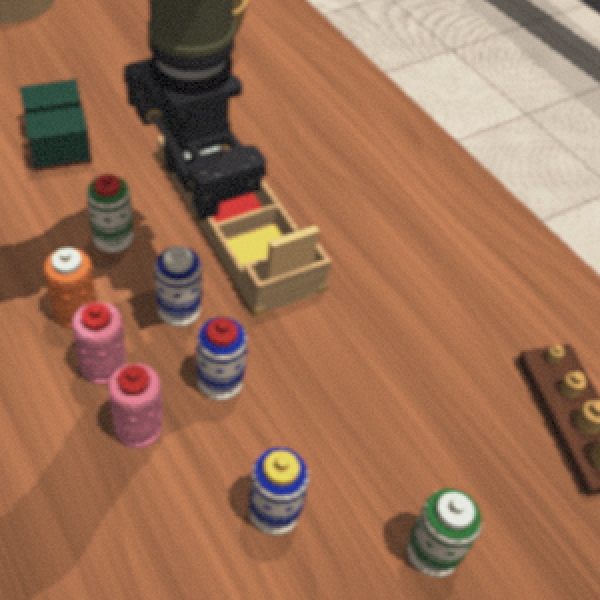

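View pics/w6.png

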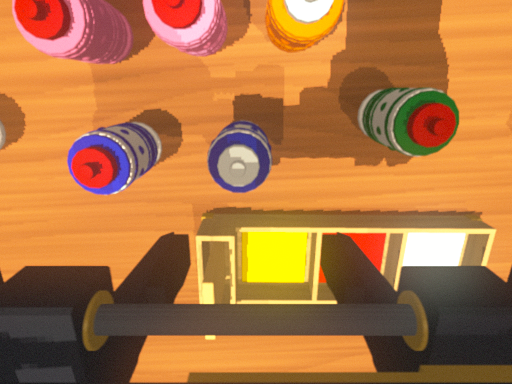

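>>> {"api": "send_rows", "payload": {"series": [{"delta_pos":[-1.4,-2.2,0],"turn":0,"jaw":0},{"delta_pos":[-1.4,-2.2,0],"turn":0,"jaw":0},{"delta_pos":[-1.4,-2.2,0],"turn":0,"jaw":0},{"delta_pos":[-1.4,-2.2,0],"turn":0,"jaw":0}]}}

```text
clock: 8.67
tool_pos: [0.4668, -0.0344, 0.1859]
eef_rot: [0.726, 0.688, 0.001, 0.001]
contact_force: [1.0, 0.0, -0.4]
opening: 0.999
```

Run:
```python
from h import *
go(.459,-.0337,.066,87)
w=vision.snapshot('wrist');cv2.imwrite('pics/w7.png',w);print(r.get_state()['tool_pos'],proj('wrist',[.459,-.0337,.102]))
```

```text
delta cm [ 0.02 -0.81 11.99] turn -0.08937902695248567 yaw 86.91 q7 1.05 clk 8.6667
[ 0.46686605 -0.03405281  0.18588929] [[254.80246628 190.35816996]]
```

View pics/w7.png

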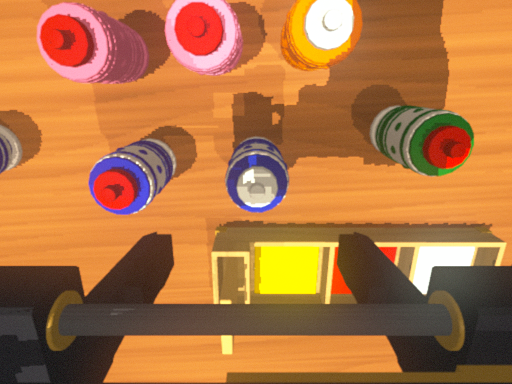

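>>> {"api": "send_rows", "payload": {"series": [{"delta_pos":[0.1,-0.9,1.5],"turn":0,"jaw":0},{"delta_pos":[0.1,-0.9,4.5],"turn":0,"jaw":0},{"delta_pos":[0.1,-0.9,7.5],"turn":0,"jaw":0},{"delta_pos":[0.1,-0.9,10.5],"turn":0,"jaw":0},{"delta_pos":[0.1,-0.9,12.0],"turn":0,"jaw":0},{"delta_pos":[0.1,-0.9,12.0],"turn":0,"jaw":0.2},{"delta_pos":[0.1,-0.9,12.0],"turn":0,"jaw":0.5},{"delta_pos":[0.1,-0.9,12.0],"turn":0,"jaw":0.6}], "force": 25}}

```text
clock: 9.38
tool_pos: [0.4572, -0.0325, 0.0663]
eef_rot: [0.725, 0.688, 0.001, 0.0]
contact_force: [-0.5, -0.3, -0.2]
opening: 0.799
```

>>> {"api": "send_rows", "payload": {"series": [{"delta_pos":[0,0,0],"turn":0,"jaw":0.8},{"delta_pos":[0,0,0],"turn":0,"jaw":0.8},{"delta_pos":[0,0,0],"turn":0,"jaw":0.8},{"delta_pos":[0,0,0],"turn":0,"jaw":0.8}]}}

```text
clock: 9.72
tool_pos: [0.4569, -0.0326, 0.0666]
eef_rot: [0.726, 0.688, 0.001, 0.001]
contact_force: [-0.6, -0.1, 7.2]
opening: 0.583
```

>>> {"api": "send_rows", "payload": {"series": [{"delta_pos":[0,0,0],"turn":0,"jaw":0.8},{"delta_pos":[0,0,-1],"turn":0,"jaw":0.8},{"delta_pos":[0,0,-3.5],"turn":0,"jaw":0.8},{"delta_pos":[0,0,-7],"turn":0,"jaw":0.8},{"delta_pos":[0,0,-11],"turn":0,"jaw":0.8},{"delta_pos":[0,0,-13],"turn":0,"jaw":0.8},{"delta_pos":[0,0,-13],"turn":0,"jaw":0.8}]}}

```text
clock: 10.3
tool_pos: [0.4581, -0.0329, 0.1994]
eef_rot: [0.726, 0.688, 0.003, 0.003]
contact_force: [0.0, 0.3, -3.4]
opening: 0.586
```

Run:
```python
from h import *
go(.5967,.1714,.19,87)
cv2.imwrite('pics/s8.png',vision.snapshot('side'))
print(r.get_state()['contact_force'])
```

```text
delta cm [21.15 12.74  1.05] turn -0.08046728099148481 yaw 86.92 q7 1.03 clk 10.3
[ 0.23938884  0.5672415  -3.11058104]
```

View pics/s8.png

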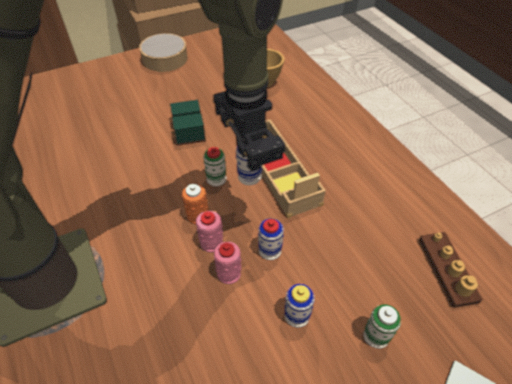

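>>> {"api": "send_rows", "payload": {"series": [{"delta_pos":[2,1.2,0],"turn":0,"jaw":0.8},{"delta_pos":[5,3,0],"turn":0,"jaw":0.8},{"delta_pos":[8.2,4.9,0],"turn":0,"jaw":0.8},{"delta_pos":[11.5,6.9,0],"turn":0,"jaw":0.8},{"delta_pos":[14.8,8.9,0],"turn":0,"jaw":0.8},{"delta_pos":[17.8,10.7,0],"turn":0,"jaw":0.8},{"delta_pos":[20,12,0],"turn":0,"jaw":0.8},{"delta_pos":[21.1,12.7,0.5],"turn":0,"jaw":0.8}]}}

```text
clock: 11.02
tool_pos: [0.5948, 0.1759, 0.1887]
eef_rot: [0.724, 0.69, 0.001, -0.001]
contact_force: [0.5, 0.7, -2.9]
opening: 0.581
```

>>> {"api": "send_rows", "payload": {"series": [{"delta_pos":[0,0,1],"turn":0,"jaw":0.8},{"delta_pos":[0,0,3],"turn":0,"jaw":0.8},{"delta_pos":[0,0,5],"turn":0,"jaw":0.8},{"delta_pos":[0,0,5],"turn":0,"jaw":0.8}]}}

```text
clock: 11.35
tool_pos: [0.5896, 0.1678, 0.1346]
eef_rot: [0.726, 0.688, -0.006, -0.002]
contact_force: [-0.6, -0.5, -3.8]
opening: 0.586
```

Run:
```python
from h import *
go(.5967,.1714,.077,87)
cv2.imwrite('pics/w9.png',vision.snapshot('wrist'))
cv2.imwrite('pics/s9.png',vision.snapshot('side')[60:300,160:460].repeat(2,0).repeat(2,1))
s=r.get_state();print(s['contact_force'],s['tool_pos'])
```

```text
delta cm [0.44 0.75 5.75] turn -0.03152039913128135 yaw 86.97 q7 0.81 clk 11.35
[-0.5508947   0.3582488  -3.03048799] [0.59228819 0.16943643 0.1386399 ]
```

View pics/w9.png

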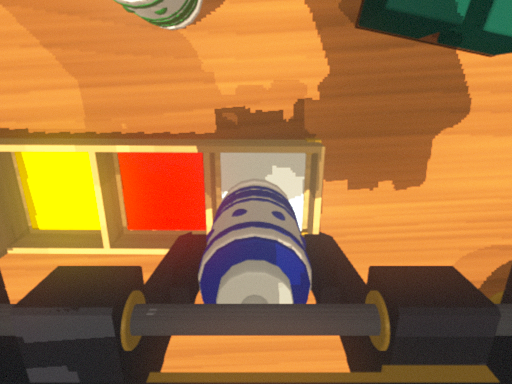

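View pics/s9.png

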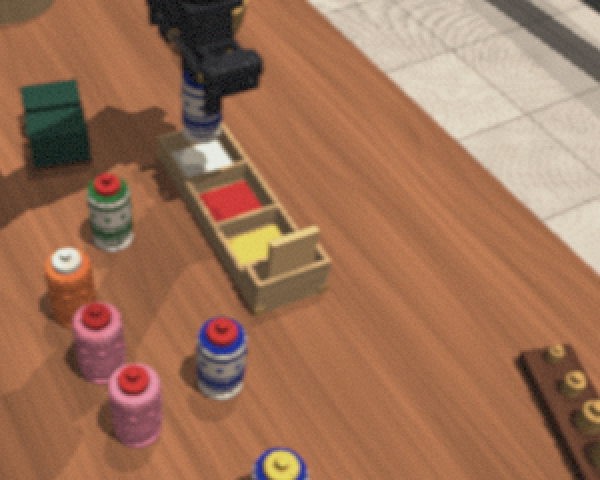

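>>> {"api": "send_rows", "payload": {"series": [{"delta_pos":[0.5,0.6,0],"turn":0,"jaw":0.8},{"delta_pos":[0.5,0.6,1.2],"turn":0,"jaw":0.8},{"delta_pos":[0.5,0.6,2.4],"turn":0,"jaw":0.8},{"delta_pos":[0.5,0.6,3.6],"turn":0,"jaw":0.8},{"delta_pos":[0.5,0.6,4.6],"turn":0,"jaw":0.8},{"delta_pos":[0.5,0.6,4.9],"turn":0,"jaw":0.8},{"delta_pos":[0.5,0.6,4.9],"turn":0,"jaw":0.8},{"delta_pos":[0.5,0.6,4.9],"turn":0,"jaw":0.8}]}}

```text
clock: 12.12
tool_pos: [0.6003, 0.176, 0.0915]
eef_rot: [0.726, 0.688, -0.0, -0.0]
contact_force: [-0.6, -0.0, -3.2]
opening: 0.584
```

Run:
```python
from h import *
go(.5967,.1714,.0755,87)
cv2.imwrite('pics/w10.png',vision.snapshot('wrist'))
s=r.get_state();print(s['contact_force'],s['tool_pos'])
```

```text
delta cm [-0.48 -0.33  1.6 ] turn -0.021323954769982834 yaw 86.98 q7 0.78 clk 12.1167
[-0.31574186  0.00808695 -2.21297298] [0.60059312 0.17613565 0.09191494]
```

View pics/w10.png

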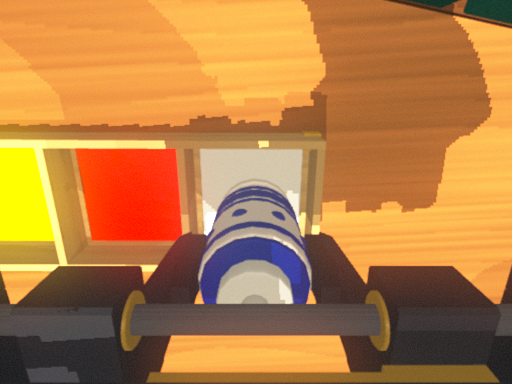

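>>> {"api": "send_rows", "payload": {"series": [{"delta_pos":[-0.4,-0.3,0],"turn":0,"jaw":0.8},{"delta_pos":[-0.4,-0.3,0.5],"turn":0,"jaw":0.8},{"delta_pos":[-0.4,-0.3,0.9],"turn":0,"jaw":0.8},{"delta_pos":[-0.4,-0.3,1.2],"turn":0,"jaw":0.8},{"delta_pos":[-0.4,-0.3,1.4],"turn":0,"jaw":0.8},{"delta_pos":[-0.4,-0.3,1.4],"turn":0,"jaw":0.8},{"delta_pos":[-0.4,-0.3,1.4],"turn":0,"jaw":0.8}]}}

```text
clock: 12.75
tool_pos: [0.5971, 0.1722, 0.0775]
eef_rot: [0.725, 0.688, -0.0, -0.0]
contact_force: [0.0, -0.7, -4.3]
opening: 0.583
```

Run:
```python
from h import *
go(.5967,.1714,.0755,87)
s=r.get_state();print(s['contact_force'],s['tool_pos'])
```

```text
delta cm [-0.08 -0.03  0.2 ] turn -0.01679616799937378 yaw 86.98 q7 0.77 clk 12.75
[ 0.02849088 -0.73672451 -4.2569528 ] [0.59709035 0.17220211 0.07752266]
```

>>> {"api": "send_rows", "payload": {"series": [{"delta_pos":[0,0,0.1],"turn":0,"jaw":0.8},{"delta_pos":[0,0,0.2],"turn":0,"jaw":0.8},{"delta_pos":[0,0,0.2],"turn":0,"jaw":0.8},{"delta_pos":[0,0,0.2],"turn":0,"jaw":0.8}]}}

```text
clock: 13.08
tool_pos: [0.5972, 0.1722, 0.0758]
eef_rot: [0.725, 0.688, 0.0, -0.0]
contact_force: [-0.2, -0.7, -2.4]
opening: 0.585
```

>>> {"api": "send_rows", "payload": {"series": [{"delta_pos":[0,0,0.1],"turn":0,"jaw":0.8},{"delta_pos":[0,0,0.1],"turn":0,"jaw":0.8},{"delta_pos":[0,0,0.1],"turn":0,"jaw":0.36},{"delta_pos":[0,0,0.1],"turn":0,"jaw":0.28},{"delta_pos":[0,0,0.1],"turn":0,"jaw":0.25},{"delta_pos":[0,0,-1],"turn":0,"jaw":0.25},{"delta_pos":[0,0,-4],"turn":0,"jaw":0.25},{"delta_pos":[0,0,-8],"turn":0,"jaw":0.25}]}}

```text
clock: 13.75
tool_pos: [0.5952, 0.1713, 0.1546]
eef_rot: [0.725, 0.688, -0.003, -0.001]
contact_force: [0.6, 0.1, 0.4]
opening: 0.747
```

>>> {"api": "send_rows", "payload": {"series": [{"delta_pos":[-1,-1,-3],"turn":0,"jaw":0.1},{"delta_pos":[-4,-2,-4],"turn":0,"jaw":0},{"delta_pos":[-8,-4,-4],"turn":0,"jaw":0},{"delta_pos":[-12,-6,-4],"turn":0,"jaw":0},{"delta_pos":[-12,-6,-4],"turn":0,"jaw":0}]}}

```text
clock: 14.17
tool_pos: [0.5267, 0.0468, 0.1961]
eef_rot: [0.728, 0.685, -0.004, 0.001]
contact_force: [-0.2, -0.3, -0.1]
opening: 1.001
```

Run:
```python
from h import *
go(.4553,-.1432,.18,87)
cv2.imwrite('pics/s11.png',vision.snapshot('side')[60:360,160:460].repeat(2,0).repeat(2,1))
```

```text
delta cm [-19.39  -5.98   1.79] turn -0.45186743735277446 yaw 86.55 q7 0.94 clk 14.1667
```

View pics/s11.png

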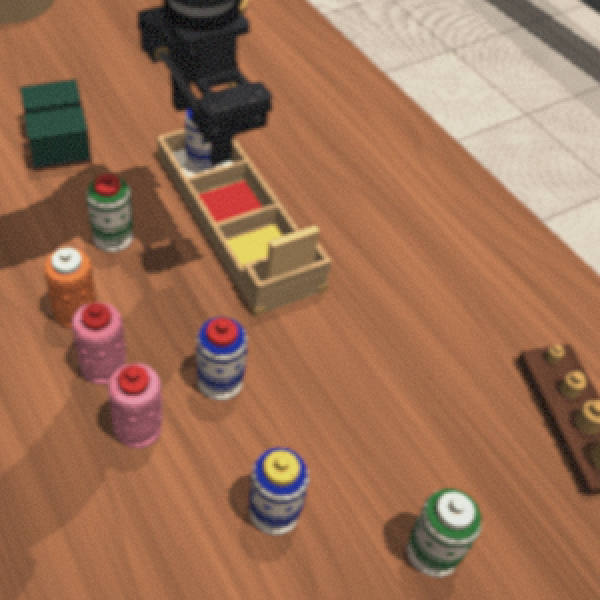

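>>> {"api": "send_rows", "payload": {"series": [{"delta_pos":[-3,-1,0],"turn":0,"jaw":0},{"delta_pos":[-6.5,-2.2,0],"turn":0,"jaw":0},{"delta_pos":[-10,-3.3,0],"turn":0,"jaw":0},{"delta_pos":[-13.5,-4.4,0],"turn":0,"jaw":0},{"delta_pos":[-17,-5.4,0.5],"turn":0,"jaw":0},{"delta_pos":[-19.4,-6,1],"turn":0,"jaw":0},{"delta_pos":[-19.4,-6,1],"turn":0,"jaw":0},{"delta_pos":[-19.4,-6,1],"turn":0,"jaw":0}]}}

```text
clock: 14.88
tool_pos: [0.4615, -0.1357, 0.1859]
eef_rot: [0.726, 0.687, 0.001, 0.0]
contact_force: [-0.3, 0.7, 0.3]
opening: 0.996
```

>>> {"api": "send_rows", "payload": {"series": [{"delta_pos":[0,0,0],"turn":0,"jaw":0},{"delta_pos":[0,0,0],"turn":0,"jaw":0}]}}

```text
clock: 15.05
tool_pos: [0.4623, -0.133, 0.1862]
eef_rot: [0.724, 0.689, 0.001, 0.0]
contact_force: [-0.3, -0.1, -0.3]
opening: 1.002
```

Run:
```python
from h import *
go(.4553,-.1432,.066,87)
w=vision.snapshot('wrist');cv2.imwrite('pics/w12.png',w);print(r.get_state()['tool_pos'],proj('wrist',[.4553,-.1432,.102]))
```

```text
delta cm [-1.07 -0.67 12.01] turn 0.16283208981539588 yaw 87.16 q7 1.23 clk 15.05
[ 0.46201555 -0.13316554  0.18609097] [[241.00254242 192.41300629]]
```

View pics/w12.png

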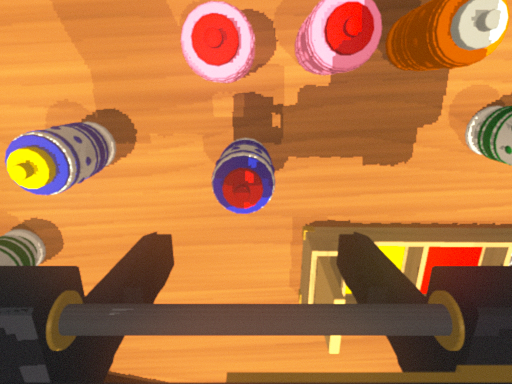

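>>> {"api": "send_rows", "payload": {"series": [{"delta_pos":[-0.9,-0.8,1.5],"turn":0,"jaw":0},{"delta_pos":[-0.9,-0.8,4.5],"turn":0,"jaw":0},{"delta_pos":[-0.9,-0.8,7.5],"turn":0,"jaw":0},{"delta_pos":[-0.9,-0.8,10.5],"turn":0,"jaw":0},{"delta_pos":[-0.9,-0.8,12.0],"turn":0,"jaw":0},{"delta_pos":[-0.9,-0.8,12.0],"turn":0,"jaw":0},{"delta_pos":[-0.9,-0.8,12.0],"turn":0,"jaw":0.3},{"delta_pos":[-0.9,-0.8,12.0],"turn":0,"jaw":0.5}]}}

```text
clock: 15.77
tool_pos: [0.4532, -0.143, 0.0666]
eef_rot: [0.725, 0.689, 0.001, 0.0]
contact_force: [0.9, -0.3, 0.2]
opening: 0.871
```

>>> {"api": "send_rows", "payload": {"series": [{"delta_pos":[0,0,0],"turn":0,"jaw":0.8},{"delta_pos":[0,0,0],"turn":0,"jaw":0.8},{"delta_pos":[0,0,0],"turn":0,"jaw":0.8},{"delta_pos":[0,0,0],"turn":0,"jaw":0.8},{"delta_pos":[0,0,0],"turn":0,"jaw":0.8}]}}

```text
clock: 16.18
tool_pos: [0.4528, -0.1433, 0.0663]
eef_rot: [0.725, 0.688, 0.001, 0.0]
contact_force: [0.9, 2.2, 6.2]
opening: 0.585
```

>>> {"api": "send_rows", "payload": {"series": [{"delta_pos":[0,0,0],"turn":0,"jaw":0.8},{"delta_pos":[0,0,-1],"turn":0,"jaw":0.8},{"delta_pos":[0,0,-3.5],"turn":0,"jaw":0.8},{"delta_pos":[0,0,-7],"turn":0,"jaw":0.8},{"delta_pos":[0,0,-11],"turn":0,"jaw":0.8},{"delta_pos":[0,0,-14],"turn":0,"jaw":0.8},{"delta_pos":[0,0,-14],"turn":0,"jaw":0.8}]}}

```text
clock: 16.77
tool_pos: [0.4547, -0.1444, 0.2103]
eef_rot: [0.726, 0.688, 0.003, 0.004]
contact_force: [0.2, 0.0, -3.2]
opening: 0.586
```

Run:
```python
from h import *
go(.5920,.0825,.2,87);print(r.get_state()['contact_force'])
```

```text
delta cm [23.4  12.47  1.11] turn -0.08911753859126748 yaw 86.91 q7 1.26 clk 16.7667
[ 0.2469042   0.00813235 -3.21068725]
```

>>> {"api": "send_rows", "payload": {"series": [{"delta_pos":[2.5,1.3,0],"turn":0,"jaw":0.8},{"delta_pos":[6,3.2,0],"turn":0,"jaw":0.8},{"delta_pos":[9.5,5.1,0],"turn":0,"jaw":0.8},{"delta_pos":[13,6.9,0],"turn":0,"jaw":0.8},{"delta_pos":[16.5,8.8,0],"turn":0,"jaw":0.8},{"delta_pos":[19.5,10.4,0],"turn":0,"jaw":0.8},{"delta_pos":[22,11.7,0],"turn":0,"jaw":0.8},{"delta_pos":[23.4,12.5,0.5],"turn":0,"jaw":0.8}]}}

```text
clock: 17.43
tool_pos: [0.5904, 0.088, 0.1997]
eef_rot: [0.724, 0.69, 0.001, -0.001]
contact_force: [0.9, -0.1, -3.6]
opening: 0.586
```

>>> {"api": "send_rows", "payload": {"series": [{"delta_pos":[0,0,1],"turn":0,"jaw":0.8},{"delta_pos":[0,0,3],"turn":0,"jaw":0.8},{"delta_pos":[0,0,5],"turn":0,"jaw":0.8},{"delta_pos":[0,0,6],"turn":0,"jaw":0.8},{"delta_pos":[0,0,6],"turn":0,"jaw":0.8},{"delta_pos":[0,0,6],"turn":0,"jaw":0.8}]}}

```text
clock: 17.93
tool_pos: [0.5886, 0.0826, 0.1397]
eef_rot: [0.726, 0.688, -0.001, -0.0]
contact_force: [0.1, -0.1, -3.1]
opening: 0.578
```

Run:
```python
from h import *
go(.5920,.0825,.0755,87)
cv2.imwrite('pics/w13.png',vision.snapshot('wrist'))
s=r.get_state();print(s['contact_force'],s['tool_pos'])
```

```text
delta cm [0.02 0.36 6.42] turn -0.05225972977598303 yaw 86.95 q7 0.89 clk 17.9333
[ 0.19012276 -0.06675083 -2.76939906] [0.5894425  0.08299114 0.1407128 ]
```

View pics/w13.png

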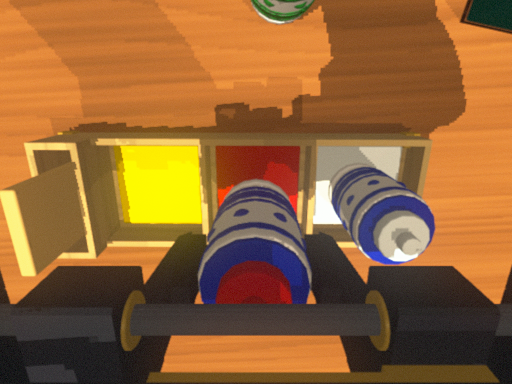

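>>> {"api": "send_rows", "payload": {"series": [{"delta_pos":[0.1,0.2,1.2],"turn":0,"jaw":0.8},{"delta_pos":[0.1,0.2,2.4],"turn":0,"jaw":0.8},{"delta_pos":[0.1,0.2,3.6],"turn":0,"jaw":0.8},{"delta_pos":[0.1,0.2,4.6],"turn":0,"jaw":0.8},{"delta_pos":[0.1,0.2,5.3],"turn":0,"jaw":0.8},{"delta_pos":[0.1,0.2,5.8],"turn":0,"jaw":0.8},{"delta_pos":[0.1,0.2,6.1],"turn":0,"jaw":0.8},{"delta_pos":[0.1,0.2,6.1],"turn":0,"jaw":0.8}]}}

```text
clock: 18.65
tool_pos: [0.5912, 0.0843, 0.079]
eef_rot: [0.725, 0.688, -0.0, -0.0]
contact_force: [0.3, -0.9, -3.4]
opening: 0.582
```

>>> {"api": "send_rows", "payload": {"series": [{"delta_pos":[0,0,0.1],"turn":0,"jaw":0.8},{"delta_pos":[0,0,0.2],"turn":0,"jaw":0.8},{"delta_pos":[0,0,0.2],"turn":0,"jaw":0.8},{"delta_pos":[0,0,0.2],"turn":0,"jaw":0.8}]}}

```text
clock: 18.98
tool_pos: [0.5917, 0.0843, 0.078]
eef_rot: [0.726, 0.688, 0.0, 0.0]
contact_force: [-0.8, -0.1, -3.3]
opening: 0.585
```

>>> {"api": "send_rows", "payload": {"series": [{"delta_pos":[-0.1,0,0.1],"turn":0,"jaw":0.8},{"delta_pos":[-0.1,0,0.2],"turn":0,"jaw":0.8},{"delta_pos":[-0.1,0,0.2],"turn":0,"jaw":0.8},{"delta_pos":[-0.1,0,0.2],"turn":0,"jaw":0.8}]}}

```text
clock: 19.32
tool_pos: [0.5914, 0.0832, 0.0757]
eef_rot: [0.726, 0.688, -0.0, -0.0]
contact_force: [-0.3, 0.7, -3.3]
opening: 0.583
```

>>> {"api": "send_rows", "payload": {"series": [{"delta_pos":[0,0,0.1],"turn":0,"jaw":0.8},{"delta_pos":[0,0,0.15],"turn":0,"jaw":0.8},{"delta_pos":[0,0,0.15],"turn":0,"jaw":0.8}]}}

```text
clock: 19.57
tool_pos: [0.5917, 0.0834, 0.0754]
eef_rot: [0.725, 0.688, 0.0, 0.0]
contact_force: [-2.8, -1.4, 6.6]
opening: 0.582
```

Contact (upward force 6.6 N). Release.

>>> {"api": "send_rows", "payload": {"series": [{"delta_pos":[0,0,0],"turn":0,"jaw":0.36},{"delta_pos":[0,0,0],"turn":0,"jaw":0.3},{"delta_pos":[0,0,0],"turn":0,"jaw":0.28},{"delta_pos":[0,0,-1],"turn":0,"jaw":0.28},{"delta_pos":[0,0,-4],"turn":0,"jaw":0.28},{"delta_pos":[0,0,-8],"turn":0,"jaw":0.28},{"delta_pos":[0,0,-11],"turn":0,"jaw":0.2},{"delta_pos":[0,0,-12],"turn":0,"jaw":0}]}}

```text
clock: 20.23
tool_pos: [0.5939, 0.0843, 0.1995]
eef_rot: [0.726, 0.688, 0.004, 0.002]
contact_force: [0.9, -0.2, -0.1]
opening: 0.847
```

Run:
```python
from h import *
go(.431,-.3021,.19,87); go(.431,-.3021,.19,-3)
cv2.imwrite('pics/s14.png',vision.snapshot('side')[60:360,160:460].repeat(2,0).repeat(2,1))
```

```text
delta cm [-39.45 -14.23   0.73] turn -0.03132330528791272 yaw 86.97 q7 0.93 clk 20.2333
delta cm [-39.45 -14.23   0.73] turn 89.96867669471209 yaw 86.97 q7 0.93 clk 20.2333
```

View pics/s14.png

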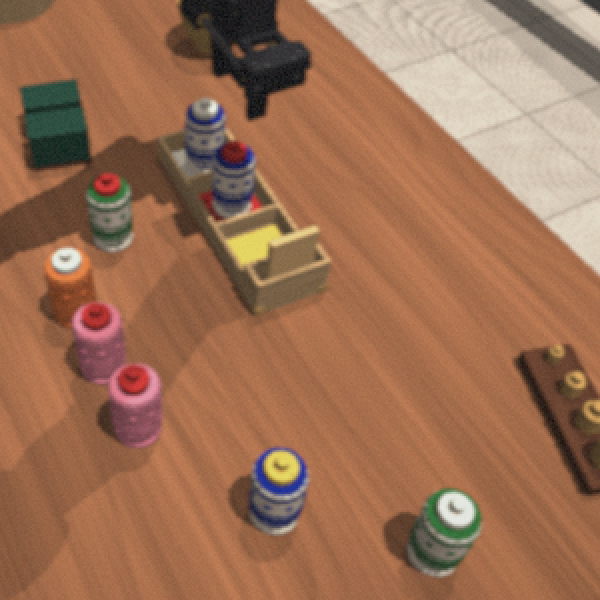

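>>> {"api": "send_rows", "payload": {"series": [{"delta_pos":[-2.5,-1,0],"turn":6,"jaw":0},{"delta_pos":[-5.5,-2,0],"turn":12,"jaw":0},{"delta_pos":[-8.5,-3,0],"turn":18,"jaw":0},{"delta_pos":[-11.5,-4,0],"turn":25,"jaw":0},{"delta_pos":[-14.5,-5,0],"turn":32,"jaw":0},{"delta_pos":[-17.5,-6,0],"turn":39,"jaw":0},{"delta_pos":[-20.5,-7,0],"turn":46,"jaw":0},{"delta_pos":[-23,-8,0],"turn":52,"jaw":0}]}}

```text
clock: 20.95
tool_pos: [0.4977, -0.1445, 0.1933]
eef_rot: [0.955, 0.297, -0.001, -0.0]
contact_force: [0.3, -0.2, -0.3]
opening: 1.002
```

Run:
```python
from h import *
go(.431,-.3021,.19,-3)
```

```text
delta cm [-14.43   9.2    0.35] turn 37.55031632194966 yaw 34.55 q7 0.59 clk 20.95
```

>>> {"api": "send_rows", "payload": {"series": [{"delta_pos":[-3,1.9,0],"turn":7,"jaw":0},{"delta_pos":[-6,3.8,0],"turn":14,"jaw":0},{"delta_pos":[-9,5.7,0],"turn":21,"jaw":0},{"delta_pos":[-12,7.6,0],"turn":28,"jaw":0},{"delta_pos":[-14.4,9.2,0.5],"turn":34,"jaw":0},{"delta_pos":[-14.4,9.2,0.5],"turn":37.5,"jaw":0},{"delta_pos":[-14.4,9.2,0.5],"turn":37.5,"jaw":0},{"delta_pos":[-14.4,9.2,0.5],"turn":37.5,"jaw":0}]}}

```text
clock: 21.62
tool_pos: [0.4339, -0.2994, 0.1884]
eef_rot: [1.0, -0.021, -0.001, -0.001]
contact_force: [0.7, 1.2, -0.2]
opening: 1.002
```

>>> {"api": "send_rows", "payload": {"series": [{"delta_pos":[0,0,0],"turn":0,"jaw":0},{"delta_pos":[0,0,0],"turn":0,"jaw":0}]}}

```text
clock: 21.78
tool_pos: [0.4348, -0.2987, 0.189]
eef_rot: [1.0, -0.02, -0.0, -0.001]
contact_force: [0.9, 0.4, -0.8]
opening: 1.003
```

Run:
```python
from h import *
go(.431,-.3021,.066,-3)
w=vision.snapshot('wrist');cv2.imwrite('pics/w15.png',w);print(r.get_state()['tool_pos'],proj('wrist',[.431,-.3021,.102]))
```

```text
delta cm [-0.36  0.37 12.3 ] turn 0.6888183045654301 yaw -2.31 q7 0.43 clk 21.7833
[ 0.43476536 -0.29886791  0.1890836 ] [[248.94693293 204.27713687]]
```

View pics/w15.png

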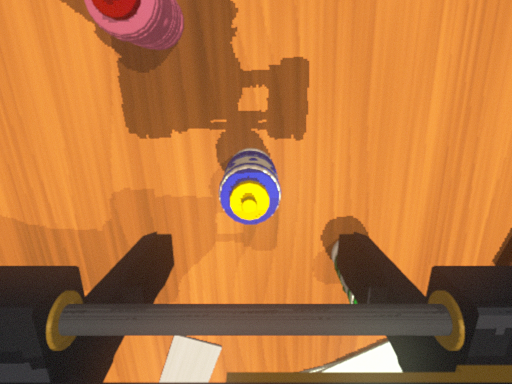

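>>> {"api": "send_rows", "payload": {"series": [{"delta_pos":[-0.3,0.3,1.5],"turn":0,"jaw":0},{"delta_pos":[-0.3,0.3,4.5],"turn":0,"jaw":0},{"delta_pos":[-0.3,0.3,7.5],"turn":0,"jaw":0},{"delta_pos":[-0.3,0.3,10.5],"turn":0,"jaw":0},{"delta_pos":[-0.3,0.3,12.2],"turn":0,"jaw":0},{"delta_pos":[-0.3,0.3,12.2],"turn":0,"jaw":0},{"delta_pos":[-0.3,0.3,12.2],"turn":0,"jaw":0.3},{"delta_pos":[-0.3,0.3,12.2],"turn":0,"jaw":0.5}]}}

```text
clock: 22.5
tool_pos: [0.4319, -0.303, 0.0682]
eef_rot: [1.0, -0.022, 0.001, 0.0]
contact_force: [0.4, -0.2, 0.2]
opening: 0.873
```

>>> {"api": "send_rows", "payload": {"series": [{"delta_pos":[0,0,0],"turn":0,"jaw":0.8},{"delta_pos":[0,0,0],"turn":0,"jaw":0.8},{"delta_pos":[0,0,0],"turn":0,"jaw":0.8},{"delta_pos":[0,0,0],"turn":0,"jaw":0.8},{"delta_pos":[0,0,0],"turn":0,"jaw":0.8}]}}

```text
clock: 22.92
tool_pos: [0.431, -0.3033, 0.0679]
eef_rot: [1.0, -0.022, 0.0, 0.0]
contact_force: [-1.7, 0.1, 6.5]
opening: 0.586
```

>>> {"api": "send_rows", "payload": {"series": [{"delta_pos":[0,0,0],"turn":0,"jaw":0.8},{"delta_pos":[0,0,-1],"turn":0,"jaw":0.8},{"delta_pos":[0,0,-3.5],"turn":0,"jaw":0.8},{"delta_pos":[0,0,-7],"turn":0,"jaw":0.8},{"delta_pos":[0,0,-11],"turn":0,"jaw":0.8},{"delta_pos":[0,0,-14],"turn":0,"jaw":0.8},{"delta_pos":[0,0,-14],"turn":0,"jaw":0.8}]}}

```text
clock: 23.5
tool_pos: [0.4338, -0.3048, 0.2131]
eef_rot: [1.0, -0.022, 0.005, 0.003]
contact_force: [1.2, -0.3, -2.5]
opening: 0.582
```

Run:
```python
from h import *
go(.5873,-.0064,.2,-3);print(r.get_state()['contact_force'])
```

```text
delta cm [ 13.99 -30.5    1.29] turn 0.4536322670733881 yaw -2.55 q7 0.43 clk 23.5
[ 1.22615694 -0.34991925 -2.46593574]
```

>>> {"api": "send_rows", "payload": {"series": [{"delta_pos":[1.2,-2.6,0],"turn":0,"jaw":0.8},{"delta_pos":[2.6,-5.8,0],"turn":0,"jaw":0.8},{"delta_pos":[4.1,-9,0],"turn":0,"jaw":0.8},{"delta_pos":[5.7,-12.5,0],"turn":0,"jaw":0.8},{"delta_pos":[7.3,-16,0],"turn":0,"jaw":0.8},{"delta_pos":[8.9,-19.5,0],"turn":0,"jaw":0.8},{"delta_pos":[10.4,-22.7,0],"turn":0,"jaw":0.8},{"delta_pos":[11.6,-25.5,0],"turn":0,"jaw":0.8}]}}

```text
clock: 24.17
tool_pos: [0.5586, -0.05, 0.2065]
eef_rot: [1.0, -0.021, -0.001, -0.001]
contact_force: [0.7, 0.3, -2.9]
opening: 0.584
```

>>> {"api": "send_rows", "payload": {"series": [{"delta_pos":[1.2,-2.5,0],"turn":0,"jaw":0.8},{"delta_pos":[2.2,-4.6,0],"turn":0,"jaw":0.8},{"delta_pos":[2.4,-5,1.5],"turn":0,"jaw":0.8},{"delta_pos":[2.4,-5,3.5],"turn":0,"jaw":0.8},{"delta_pos":[2.4,-5,5],"turn":0,"jaw":0.8},{"delta_pos":[2.4,-5,6],"turn":0,"jaw":0.8},{"delta_pos":[2.4,-5,6],"turn":0,"jaw":0.8},{"delta_pos":[2.4,-5,6],"turn":0,"jaw":0.8}]}}

```text
clock: 24.83
tool_pos: [0.5838, -0.0046, 0.1467]
eef_rot: [1.0, -0.022, -0.001, 0.0]
contact_force: [0.5, 0.1, -1.5]
opening: 0.585
```

Run:
```python
from h import *
go(.5873,-.0064,.077,-3)
cv2.imwrite('pics/w16.png',vision.snapshot('wrist'))
s=r.get_state();print(s['contact_force'],s['tool_pos'])
```

```text
delta cm [0.37 0.16 6.97] turn 0.4628393213857862 yaw -2.54 q7 -0.09 clk 24.8333
[-0.46355562  0.52754581 -1.9901085 ] [ 0.58449114 -0.00461981  0.14746804]
```

View pics/w16.png

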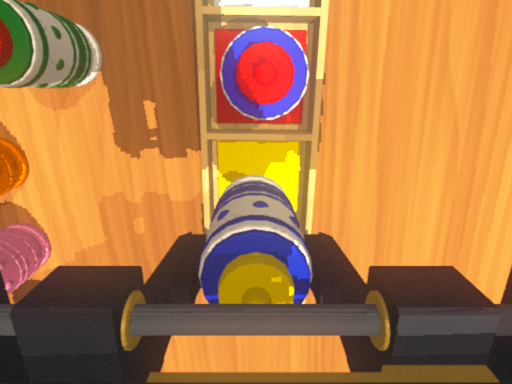

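>>> {"api": "send_rows", "payload": {"series": [{"delta_pos":[0.3,0.15,1.2],"turn":0,"jaw":0.8},{"delta_pos":[0.3,0.15,2.4],"turn":0,"jaw":0.8},{"delta_pos":[0.3,0.15,3.6],"turn":0,"jaw":0.8},{"delta_pos":[0.3,0.15,4.6],"turn":0,"jaw":0.8},{"delta_pos":[0.3,0.15,5.5],"turn":0,"jaw":0.8},{"delta_pos":[0.3,0.15,6.2],"turn":0,"jaw":0.8},{"delta_pos":[0.3,0.15,6.6],"turn":0,"jaw":0.8},{"delta_pos":[0.3,0.15,6.6],"turn":0,"jaw":0.8}]}}

```text
clock: 25.55
tool_pos: [0.5867, -0.006, 0.0801]
eef_rot: [1.0, -0.022, -0.001, -0.0]
contact_force: [-0.1, -0.6, -1.9]
opening: 0.586
```

>>> {"api": "send_rows", "payload": {"series": [{"delta_pos":[0,0,0.1],"turn":0,"jaw":0.8},{"delta_pos":[0,0,0.2],"turn":0,"jaw":0.8},{"delta_pos":[0,0,0.2],"turn":0,"jaw":0.8},{"delta_pos":[0,0,0.2],"turn":0,"jaw":0.8}]}}

```text
clock: 25.88
tool_pos: [0.5876, -0.0061, 0.0796]
eef_rot: [1.0, -0.022, 0.0, -0.0]
contact_force: [-0.8, -0.2, -1.8]
opening: 0.586
```

>>> {"api": "send_rows", "payload": {"series": [{"delta_pos":[0,0,0.1],"turn":0,"jaw":0.8},{"delta_pos":[0,0,0.15],"turn":0,"jaw":0.8},{"delta_pos":[0,0,0.15],"turn":0,"jaw":0.8},{"delta_pos":[0,0,0.15],"turn":0,"jaw":0.8}]}}

```text
clock: 26.22
tool_pos: [0.5873, -0.0061, 0.0777]
eef_rot: [1.0, -0.022, 0.0, -0.0]
contact_force: [-0.1, 0.1, -2.2]
opening: 0.587
```

>>> {"api": "send_rows", "payload": {"series": [{"delta_pos":[0,0,0.1],"turn":0,"jaw":0.8},{"delta_pos":[0,0,0.1],"turn":0,"jaw":0.8},{"delta_pos":[0,0,0.1],"turn":0,"jaw":0.8}]}}

```text
clock: 26.47
tool_pos: [0.5874, -0.0061, 0.077]
eef_rot: [1.0, -0.022, 0.0, -0.0]
contact_force: [-1.6, -0.1, 2.4]
opening: 0.585
```

>>> {"api": "send_rows", "payload": {"series": [{"delta_pos":[0,0,0.05],"turn":0,"jaw":0.8},{"delta_pos":[0,0,0.05],"turn":0,"jaw":0.36},{"delta_pos":[0,0,0.05],"turn":0,"jaw":0.2},{"delta_pos":[0,0,0.05],"turn":0,"jaw":0.15},{"delta_pos":[0,0,-1],"turn":0,"jaw":0.15},{"delta_pos":[0,0,-4],"turn":0,"jaw":0.15},{"delta_pos":[0,0,-8],"turn":0,"jaw":0.15},{"delta_pos":[0,0,-12],"turn":0,"jaw":0}]}}

```text
clock: 27.13
tool_pos: [0.5865, -0.0061, 0.198]
eef_rot: [1.0, -0.022, -0.001, 0.0]
contact_force: [0.0, -0.2, 0.6]
opening: 0.902
```

>>> {"api": "send_rows", "payload": {"series": [{"delta_pos":[-3,0,-3],"turn":0,"jaw":0},{"delta_pos":[-6,3,-6],"turn":0,"jaw":0},{"delta_pos":[-8,6,-6],"turn":0,"jaw":0},{"delta_pos":[-9,9,-6],"turn":0,"jaw":0},{"delta_pos":[-10,12,-6],"turn":0,"jaw":0},{"delta_pos":[-10,15,-6],"turn":0,"jaw":0},{"delta_pos":[-10,18,-6],"turn":0,"jaw":0},{"delta_pos":[-10,20,-6],"turn":0,"jaw":0}]}}

```text
clock: 27.8
tool_pos: [0.4777, -0.205, 0.2577]
eef_rot: [1.0, -0.024, 0.0, 0.001]
contact_force: [0.4, -1.2, -0.4]
opening: 1.004
```

>>> {"api": "send_rows", "payload": {"series": [{"delta_pos":[0,3,0],"turn":0,"jaw":0},{"delta_pos":[0,6,0],"turn":0,"jaw":0},{"delta_pos":[0,9,0],"turn":0,"jaw":0},{"delta_pos":[0,9,0],"turn":0,"jaw":0},{"delta_pos":[0,9,0],"turn":0,"jaw":0}]}}

```text
clock: 28.22
tool_pos: [0.4738, -0.2934, 0.2571]
eef_rot: [1.0, -0.024, 0.0, 0.0]
contact_force: [0.4, 0.3, 0.4]
opening: 1.0
```

```bash
python3 - <<'E'
from h import *
cv2.imwrite('pics/s17.png',vision.snapshot('side'));cv2.imwrite('pics/t17.png',vision.snapshot('top'))
import fit
E
python3 - <<'E'
import cv2
a=cv2.imread('pics/t17.png');cv2.imwrite('pics/t17z.png',cv2.resize(a[100:220,140:300],None,fx=5,fy=5,interpolation=3))
a=cv2.imread('pics/s17.png');cv2.imwrite('pics/s17z.png',cv2.resize(a[70:220,180:380],None,fx=4,fy=4,interpolation=3))
E
```

```text
red [(array([308.1, 197.1]), np.int32(136))] [(array([270.6, 225.2]), np.int32(144))]
   top@.098 [ 0.4553 -0.1432  0.098 ]
   side reproj of (.098) [[271.8 224.5]] foot top [[302.6 198.8]]
yellow [(array([377.4, 209.8]), np.int32(142))] [(array([298.2, 294.6]), np.int32(43)), (array([299.8, 293.5]), np.int32(37))]
   top@.098 [ 0.431  -0.3021  0.098 ]
   side reproj of (.098) [[301.5 292.4]] foot top [[365.5 210.3]]
white [(array([260.2, 194.1]), np.int32(153))] [(array([248.8, 188.3]), np.int32(154)), (array([253.7, 198. ]), np.int32(50))]
   top@.098 [ 0.459  -0.0337  0.098 ]
   side reproj of (.098) [[249.6 188. ]] foot top [[259.1 196. ]]
gred [(array([197.4, 202.5]), np.int32(148))] [(array([213.2, 151.4]), np.int32(105))]
   top@.098 [0.4357 0.1084 0.098 ]
   side reproj of (.098) [[214.1 151. ]] foot top [[202.1 203.7]]
gwhite [(array([423.8, 161. ]), np.int32(136))] [(array([387.9, 314.3]), np.int32(273))]
   top@.098 [ 0.5464 -0.4088  0.098 ]
   side reproj of (.098) [[389.3 314.3]] foot top [[407.7 165.9]]
tray [ 0.58994224  0.06553966 -0.05293313] -3.0328449200644965 [-0.2 -0.2 -0.2  0.2 -0.2 -0.2 -0.1  0.6  0.5 -0.3  0.3 -0.1]
pad px [[250.1 145. ]] [[ 0.5861 -0.0074  0.009 ]]
pad px [[214.8 142.1]] [[0.5908 0.0815 0.009 ]]
pad px [[179.5 139.1]] [[0.5955 0.1704 0.009 ]]
[(array([179. , 138.4]), np.int32(855))]
[(array([214.2, 141.3]), np.int32(852))]
[(array([249.6, 144.6]), np.int32(880))]
boxes [ 0.44053893  0.31290971 -0.23458961] -13.440994349681082 [-0.2 -0.2  0.6 -0.3 -0.5  0.2  0.1  0.3]
tally [0.4341 0.3147 0.101 ] -11.658743084627643 0.06054983426752076
tally px side [[182.40318025 101.75363737]] [[106.71059764 197.677406  ]] [[0.44053893 0.31290971 0.        ]]
```

View pics/t17.png

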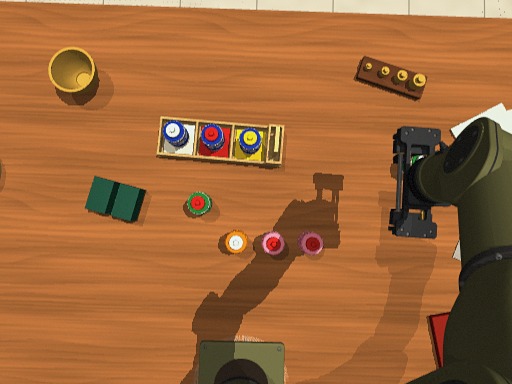

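View pics/t17z.png

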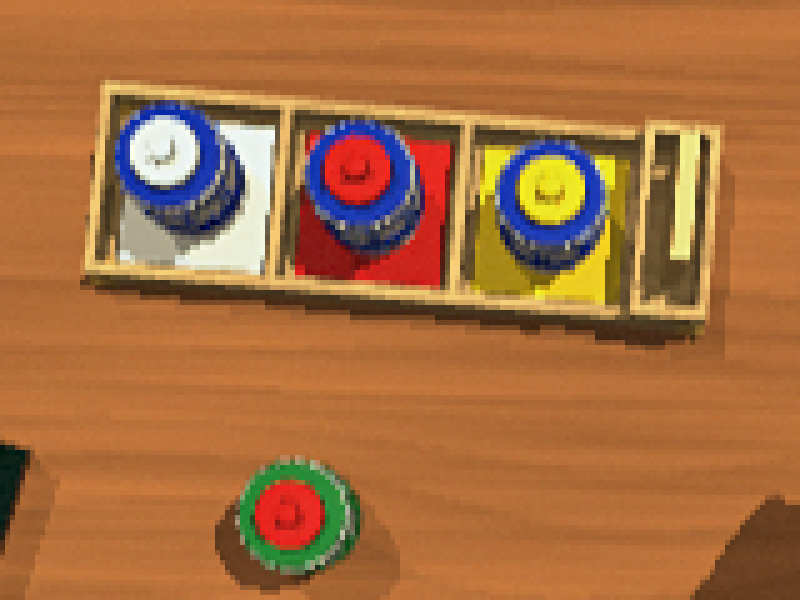

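View pics/s17z.png

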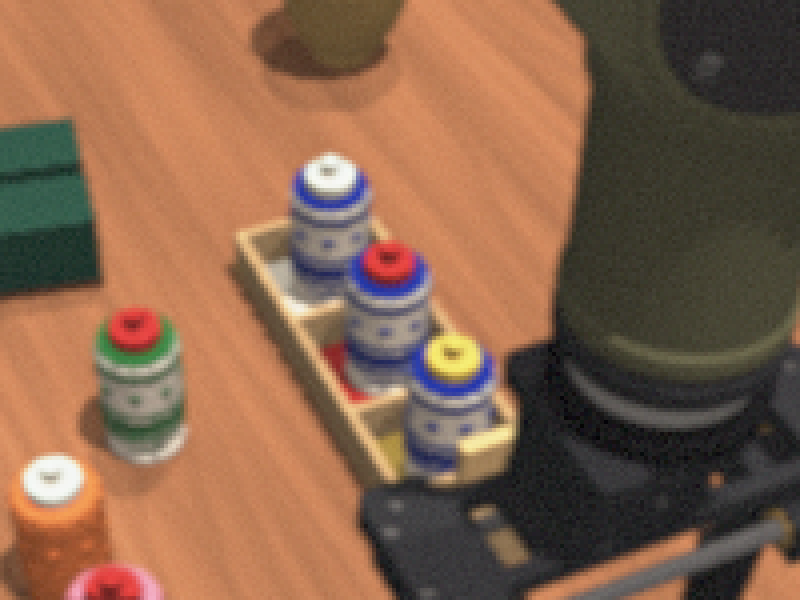

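```bash
sed -n '1,12p' fit.py | sed 's/top0/t17/;s/side0/s17/' > m.py
cat >> m.py <<'E'
T=np.array([.5912,.0665,-.0529]);c,s=np.cos(T[2]),np.sin(T[2])
tr=lambda P:(np.array([[c,s],[-s,c]])@(P[:2]-T[:2])).round(4)
for k,u,v,cl in[('white',172,129.5,'w'),('red',211.5,134,'r'),('yellow',250,137.5,'y')]:
    for a,n in cen(im,u,v,cl,12): print(k,a,n,tr(atz('top',*a,.107)))
for k,u,v,cl in[('gred',199,203,'r')]: print(k,[(atz('top',*a,.098).round(4)) for a,n in cen(im,u,v,cl)])
Q=np.array([[683,130],[700,132],[690,260],[671,258]])/5+[140,100]-.4
print('tally top corners',[tr(atz('top',*q,.101)) for q in Q])
for y in(-.073,.016,.105):
  P=T[:2]+np.array([-s*y,c*y]); print('exp lid px',proj('top',[*P,.107]).round(1),proj('side',[*P,.107]).round(1))
for x in (-.03,.03):
  P=T[:2]+np.array([c*x+s*.1335,s*x-c*.1335]);print('tally end px',proj('top',[*P,.101]).round(1),proj('side',[*P,.101]).round(1))
print(r.get_state()['clock'])
E
python3 m.py
```

```text
red [] []
yellow [] []
white [] []
gred [(array([197.4, 202.5]), np.int32(148))] [(array([213.1, 151.7]), np.int32(115))]
gwhite [] [(array([387.6, 314.6]), np.int32(292))]
white [172.4 129.8] 157 [0.0025 0.1044]
red [210.9 133.8] 142 [0.0007 0.0163]
yellow [249.6 148.3] 400 [-0.0252 -0.0744]
yellow [249.7 137.7] 142 [-0.0009 -0.0726]
gred [array([0.4357, 0.1084, 0.098 ])]
tally top corners [array([ 0.0335, -0.131 ]), array([ 0.0332, -0.1389]), array([-0.0265, -0.1389]), array([-0.0263, -0.1301])]
exp lid px [[249.9 137.3]] [[294.2 158.4]]
exp lid px [[211.  134.1]] [[277.4 134.6]]
exp lid px [[172.  130.8]] [[262.2 113.1]]
tally end px [[275.1 152.9]] [[294.5 181.9]]
tally end px [[277.2 127.2]] [[318.2 173.8]]
28.3167
```

```bash
python3 -c "
from plant import order
print(order.finish_job())"
```

```text
the job is handed in; nothing more can be done
None
```

The tray is packed and the job was handed in at about 28 s, well inside the 102 s limit. `finish_job` gave no verdict, so success rests on my own checks.

- **Blue-banded jars:** the white, red and yellow jars stand upright on the pads of their own lid colours. In the last top picture each lid sits within about 3 mm of its pad's centre.
- **Setting down:** I lowered each jar in small steps and saw at most about 7 N at the wrist when one touched.
- **Tally board:** it stands the same end up in the narrow bay. By the top picture it is about 3 mm off the middle along the bay and 1–2 mm off across it.
- **Green-banded jars:** the red-lidded one measures the same in the top picture as at the start. The white-lidded one was partly hidden by the arm from above, so I could only check it from the side, where its position agrees to within half a pixel.

The gripper was clear of everything at the end, and no check failed. The measured arm positions and the wrist camera sometimes disagreed by 2–4 mm. I split the difference for each such correction, and the final positions came out well within tolerance.

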